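Pack the changeover set tightly into its bench drawer and shut it

TASK

Put the changeover set away: in the open drawer of the small drawer unit pack the aluminium pin jig that already stands in there, the small brown carton stood on end and the white jar upright, in one row in the front compartment and all three down on its floor, so that nothing sticks up. It is a tight fit: the jig has to be moved up to one end of the compartment to make room. Then push the drawer fully shut, leaving the tally counter and the spanner where they lie.

Things in the scene. Friction and masses are not known exactly. Their poses are not given: they have to be found in the camera images.
- drawer_floor (a point): centre of the floor of the open drawer's front compartment, moves with the drawer, 8 mm above the worktop; x points into the unit (the shutting way), y left, z up. Inside 100 mm (x) by 50 mm (y). In front the drawer face (inner side x = -50 mm, top z = 81 mm); partition behind (3 mm thick) and side walls (56 mm over the outsides) only 30 mm high: fingers pass outside them
- drawer_face (a point): point on the outside of the open drawer's blue face (4 mm thick, 61 mm wide), mid-width, 83 mm above the worktop, 6 mm below its top edge. Push here along +x of drawer_floor. A steel cup pull 36 mm wide, 37 to 47 mm above the worktop, stands 16 mm out from the face
- tool_drawer (a joint): drawer travel in m: 0 shut, 0.130 fully out (stop). Starts 0.125 to 0.130. Runs with 4 N of friction, stays where left, has no latch.
- drawer_unit: grey sheet-steel unit fixed to the worktop, 160 (x) by 132 (y) by 92 mm; origin at the centre of its underside, front towards -x, z up. Its right drawer (y = -32.5 mm) is the open one, the left is shut and fixed. The opening leaves 82 mm above the drawer's floor. With the drawer fully out the unit's front face is at x = +80 mm of drawer_floor
- tip_carton: brown lidded card carton, rigid, 45 x 70 x 30 mm (x, y, z; the lid overhangs by 1 mm), about 0.1 kg. Origin at the centre of its 45 x 70 underside, z through the thickness away from it, y the length. Starts lying flat on the worktop, lid up; it must end on end, either end up
- pin_jig: drilled bright aluminium block, 36 x 75 x 18 mm (x, y, z), about 0.13 kg, solid. Origin at the centre of the 36 x 75 underside, z through the thickness away from it, y the length. Starts on end in the drawer: y up, z along -x of drawer_floor, x across, 9 to 29 mm free in front of it, so that carton and jar do not both fit until it is moved. The three fill 94 of the 100 mm, thin sides along the row
- grease_jar: plain round white jar with an aluminium screw cap, straight-sided, 46 mm diameter from bottom to top, 68 mm high (the cap is the top 23 mm, its edges are rounded by 2 mm), about 0.12 kg; origin at the centre of its underside, z up its axis. Starts standing on the worktop.
- tally_counter: hand tally counter, round white drum 44 mm across and 26 mm high, to be left alone; origin at its underside.
- spanner: flat open-ended spanner, 19 x 134 x 4 mm, y along its length, to be left alone; origin at its underside.

How it is judged:
By the outcome, as a careful person would: the job done as asked, in the order asked, and still so for the second after the job is handed in, with the robot touching nothing.
It also fails if it takes over 72 s, if anything falls off the work surface, if the arm or the gripper's body presses on something with over 40 N, if the wrist force passes 120 N, or if a joint passes its speed limit or range.

ROBOT

A 6-joint arm with a two-finger parallel gripper is mounted at the origin on a cart in front of the work surface, level with it; the furniture and walls round the work are solid. World frame = base frame: x ahead of the robot, y to its left, z up, the work surface at z = 0. Lengths are in m, angles in rad, forces in N, time in s.
With the tool pointing down it reaches from about 0.375 to 0.975 m from the base axis. Payload 3.8 kg.
Tool frame: the origin (TCP) lies midway between the tips of the shut fingers; the grasp point (between the pads) lies 19 mm behind it; z points along the fingers, y is the direction in which the jaws open and shut (so a half turn about z gives the same grasp; the last joint's range is limited). The gripper opens to 85 mm and grips with 20 to 120 N. Pads are 22 mm wide; open, the fingers measure 114 mm over their backs; the gripper's body (76 mm by 85 mm) begins 54 mm behind the grasp point. The pads swing forward as they close: fully open they stand 13 mm farther back than shut.
Start: joints at [1.138, 0.264, 1.604, -0, 1.274, -0.037], TCP at [0.26, 0.623, 0.209] pointing down, gripper open.
Joint ranges: [-2.63, 2.63], [-0.94, 2.18], [0.31, 2.57], [-1.31, 4.45], [0, 2.66], [-2.55, 2.55]. Speed limits (rad/s): [2.57, 2.57, 3.14, 3.14, 3.14, 3.14].

INTERFACE

Orientations are given as a rotation vector (axis times angle).
In Python, from workcell import bot gives the robot as it stands.
- The arm moves only by the tool drive_tool, never from a script. Its argument "deltas" is a list of rows, each an object with "hand": the opening, from 0 (shut) to 1 (fully open); "offset": the shift along the world's x, y, z in cm, a list of three; "angular": the turn, a rotation vector about the world's x, y, z in degrees, a list of three. A call has 1 to 8 rows; each row is the pose to reach, as a shift and turn from the pose commanded when the call began; what a row does not reach only later rows make up. A row lasts 1/8 s, in which the tool goes at most 62.5 mm and 10.7 degrees, less where a joint would pass 70% of its speed; a pose out of reach is approached as far as the arm can. A call with a gripper value outside its range is refused whole. The fingers move at their own pace and stop on an object; "force" is the grip in N (left out, the last holds). Time passes only in rows, so rows that repeat a pose let the fingers close. It gives the time, the measured TCP pose, the force and the opening at its end, in the units of the state.
- bot.read_state(): the state, without advancing time (a new reading comes with each control period).
- bot.read_camera(name): name is "scene" or "top" or "wrist"; returns a dict with "frame" (480x640x3 uint8, blue, green, red), "mtx" (3x3 intrinsics, pixels), "R" (3x3) and "t" (3): a world point X has camera coordinates R X + t. Camera axes: x right, y down, z forward; pixel columns grow to the right and rows downward; lengths in m; the calibration is good to about 2 mm. A picture is of the moment at which its call begins. There is no depth.
- bot.finish_job(): hands the job in, once; it reports no verdict.
The state is a dict: "time": time; "q": joint angles; "joint_vel": joint speeds; "joint_torque": joint torques, N m; "tool_pos": TCP position; "tcp_rot": TCP orientation; "wrist_force": force on the tool from outside, world axes, zero at the start; "torque": the same for the moment, N m; "width": opening from 0.0 (shut) to 1.0 (fully open).
Only numpy, scipy, OpenCV 4.12 (cv2) and the standard library are available. Lean on these libraries where they do the work, as an engineer would, in place of code of your own. Each camera call takes 0.05 s, during which the arm holds its last target. There are 200 camera calls.

## Working session

There is one attempt and no reset: what is moved stays moved. The work goes in short steps, Python scripts to look and compute and a tool call to move; the robot and the scene stay as the last step left them, time stands still between calls to the robot, and variables do not carry over. Pictures are saved under pics/ and viewed, about 8 in all and at most 12, crops included, and the job is handed in when it is done.

Besides the shell and the picture viewer there is one more tool, called as a command line: name --argument value ..., lists and objects as JSON in quotes. drive_tool: Moves the arm, as the interface text tells. Its arguments: {"type":"object","properties":{"deltas":{"type":"array"},"force":{"type":"number"}},"required":["deltas"]}

```bash
ls; mkdir -p pics; python3 - <<'E'
from workcell import bot
import cv2,numpy as np
s=bot.read_state(); print({k:np.round(v,3).tolist() for k,v in s.items()})
for n in("scene","top"):
    c=bot.read_camera(n); cv2.imwrite(f"pics/{n}0.png",c["frame"]); print(n,c["mtx"].tolist(),c["R"].round(4).tolist(),c["t"].round(4).tolist())
E
```

```text
pics
{'time': 0.0, 'q': [1.138, 0.265, 1.605, 0.0, 1.274, -0.037], 'joint_vel': [-0.0, 0.001, -0.0, 0.001, -0.001, -0.0], 'joint_torque': [-0.002, -51.512, -36.73, -0.0, 0.013, -0.0], 'tool_pos': [0.26, 0.622, 0.207], 'tcp_rot': [-0.618, -3.08, 0.003], 'wrist_force': [0.694, -0.171, 0.146], 'torque': [0.045, 0.007, 0.038], 'width': 0.998}
scene [[514.9910793834378, 0.0, 313.8012720247006], [0.0, 514.9910793834378, 243.46836938287447], [0.0, 0.0, 1.0]] [[0.6622, -0.7492, -0.0139], [-0.4513, -0.384, -0.8055], [0.5981, 0.5397, -0.5924]] [-0.2765, 0.3555, 0.4991]
top [[436.0337061745691, 0.0, 322.2933039274998], [0.0, 436.0337061745691, 235.8804527866454], [0.0, 0.0, 1.0]] [[-0.0173, -0.9998, 0.0134], [-0.9886, 0.0151, -0.1496], [0.1493, -0.0158, -0.9887]] [0.0962, 0.5725, 0.8464]
```

View pics/top0.png

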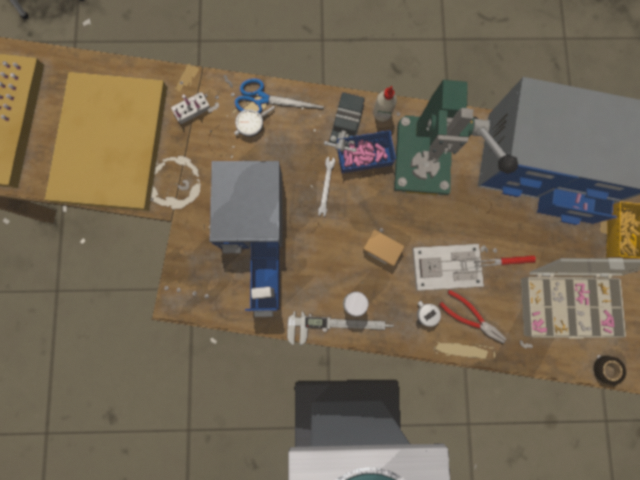

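View pics/scene0.png

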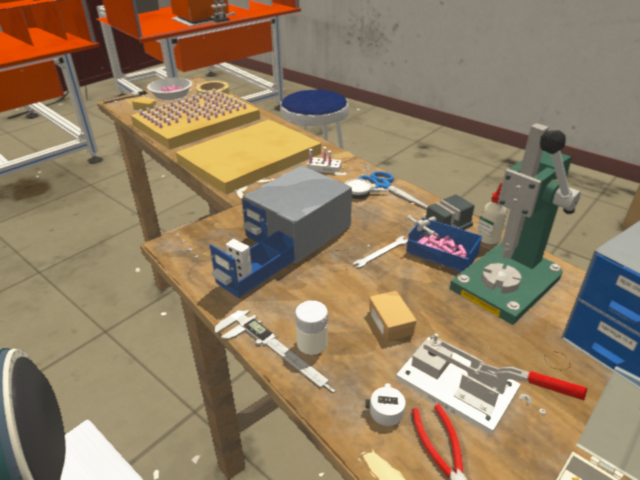

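Top: unit near (245,200), open drawer down to (264,313) with the jig top at (261,293); carton (384,250), jar (356,304), counter (429,315), spanner (327,186). I'll measure those coarsely now.

```bash
cat > h.py <<'E'
import numpy as np, cv2
from workcell import bot
def ray(c,px,z):
    """pixel -> world point on plane z"""
    d=c["R"].T@np.linalg.solve(c["mtx"],[px[0],px[1],1.]); o=-c["R"].T@c["t"]
    return o+d*(z-o[2])/d[2]
def pix(c,X):
    p=c["mtx"]@(c["R"]@np.asarray(X,float)+c["t"]); return p[:2]/p[2]
def blobs(c,mask,amin=30):
    cs,_=cv2.findContours(mask.astype(np.uint8),cv2.RETR_EXTERNAL,cv2.CHAIN_APPROX_NONE)
    return sorted([k for k in cs if cv2.contourArea(k)>amin],key=cv2.contourArea,reverse=True)
def hsv(c): return cv2.cvtColor(c["frame"],cv2.COLOR_BGR2HSV).astype(int)
E
python3 - <<'E'
from h import *
c=bot.read_camera("top"); H=hsv(c); h,s,v=H[...,0],H[...,1],H[...,2]
def show(n,m,box,z):
    M=np.zeros_like(m);x0,y0,x1,y1=box;M[y0:y1,x0:x1]=m[y0:y1,x0:x1]
    for k in blobs(c,M)[:1]:
        r=cv2.minAreaRect(k); P=np.array([ray(c,p,z)[:2] for p in cv2.boxPoints(r)])
        print(n,np.round(r[0],1),cv2.contourArea(k),"ctr",ray(c,r[0],z).round(4),"box",P.round(4).tolist(),"sides",np.linalg.norm(np.roll(P,-1,0)-P,axis=1).round(4))
print(H[250,384],H[304,356],H[293,261],H[270,265],H[240,350])
show("carton",(v>150)&(s>90)&(h<25),(355,225,415,275),.03)
show("jar",(s<50)&(v>140),(335,285,375,325),.068)
show("jig",(s<70)&(v>140),(245,280,280,305),.083)
show("drawer",(h>100)&(h<130)&(s>100),(240,235,290,330),.06)
show("unit",(s<60)&(v>70)&(v<200),(205,155,285,245),.092)
show("counter",(s<60)&(v>140),(412,298,445,332),.026)
w=cv2.resize(c["frame"][225:330,225:415],None,fx=4,fy=4,interpolation=cv2.INTER_CUBIC); cv2.imwrite("pics/topcrop.png",w)
E
```

```text
[ 16 123 174] [ 10  11 200] [ 18  21 203] [109 150 124] [ 16 118 125]
carton [383.3 246.6] 678.0 ctr [ 0.5516 -0.0388  0.03  ] box [[0.5499, 0.0031], [0.589, -0.0197], [0.5534, -0.0807], [0.5147, -0.0576]] sides [0.0452 0.0707 0.045  0.0702]
jar [356.  303.5] 424.0 ctr [0.4368 0.0243 0.068 ] box [[0.4593, 0.047], [0.4585, 0.0004], [0.4145, 0.0018], [0.4153, 0.0481]] sides [0.0467 0.044  0.0463 0.044 ]
jig [260.5 292. ] 164.0 ctr [0.4616 0.207  0.083 ] box [[0.4714, 0.2251], [0.4708, 0.189], [0.4519, 0.189], [0.4525, 0.225]] sides [0.0362 0.0189 0.036  0.0189]
drawer [264. 283.] 581.0 ctr [0.4796 0.2031 0.06  ] box [[0.4297, 0.2282], [0.5312, 0.229], [0.5304, 0.1776], [0.4288, 0.1778]] sides [0.1015 0.0514 0.1016 0.0505]
unit [245. 202.] 5515.5 ctr [0.6353 0.2366 0.092 ] box [[0.7209, 0.3081], [0.7191, 0.1665], [0.552, 0.167], [0.5541, 0.3045]] sides [0.1415 0.1671 0.1374 0.1669]
counter [429.3 312.7] 373.0 ctr [ 0.4155 -0.1278  0.026 ] box [[0.4393, -0.1057], [0.4416, -0.1491], [0.3919, -0.1499], [0.3897, -0.1068]] sides [0.0435 0.0496 0.0431 0.0496]
```

View pics/topcrop.png

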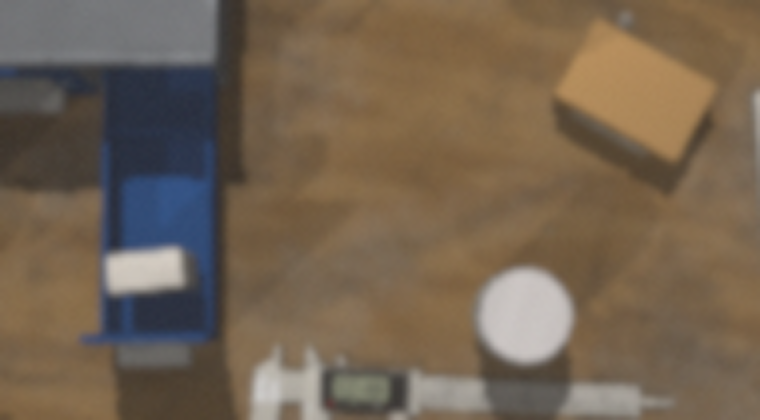

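Sizes match (carton 45x70, jig 36x19, jar 46). Moving over the drawer for a closer look with the jaws along y.

drive_tool --deltas '[{"hand":1,"offset":[3,-5,1],"angular":[0,0,3]},{"hand":1,"offset":[6,-10,2],"angular":[0,0,6]},{"hand":1,"offset":[9,-15.5,3],"angular":[0,0,9]},{"hand":1,"offset":[12,-21,4],"angular":[0,0,12]},{"hand":1,"offset":[15,-26.5,4],"angular":[0,0,15]},{"hand":1,"offset":[17.5,-32,4],"angular":[0,0,18]},{"hand":1,"offset":[19.5,-37,4],"angular":[0,0,21]},{"hand":1,"offset":[21,-42,4],"angular":[0,0,23]}]'

```text
time: 1.15
tool_pos: [0.4707, 0.2009, 0.2484]
tcp_rot: [-0.01, 3.142, -0.0]
wrist_force: [0.8, -0.0, -0.1]
width: 0.998
```

```bash
python3 - <<'E'
from h import *
s=bot.read_state(); print({k:np.round(s[k],4).tolist() for k in("time","tool_pos","tcp_rot","q")})
c=bot.read_camera("wrist"); cv2.imwrite("pics/w1.png",c["frame"])
np.savez("w1.npz",**c); print(c["mtx"].tolist(),(-c["R"].T@c["t"]).round(4),c["R"].round(4).tolist())
E
```

```text
{'time': 1.15, 'tool_pos': [0.4707, 0.2009, 0.2484], 'tcp_rot': [-0.0102, 3.1415, -0.0001], 'q': [0.3548, -0.0714, 1.8964, -0.0001, 1.3166, -1.2225]}
[[372.5190349000073, 0.0, 318.461304098363], [0.0, 372.5190349000073, 231.83174951320808], [0.0, 0.0, 1.0]] [0.3897 0.2    0.4139] [[-0.006, 1.0, -0.0007], [0.9486, 0.0059, 0.3163], [0.3163, 0.0012, -0.9486]]
```

View pics/w1.png

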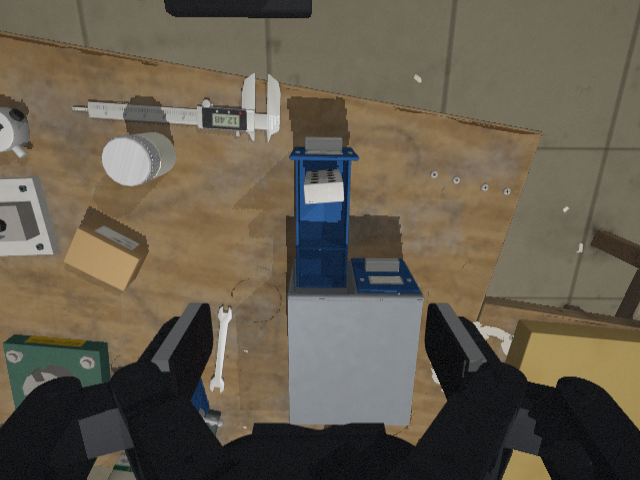

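The wrist view shows the drawer face strip at (291..357,150-158), jig with its top at (322,~190), unit front edge at row ~297. Zooming for exact pixels.

```bash
python3 - <<'E'
from h import *
c=dict(np.load("w1.npz")); f=c["frame"]
w=cv2.resize(f[135:310,280:430],None,fx=4,fy=3.4,interpolation=cv2.INTER_NEAREST); cv2.imwrite("pics/w1c.png",w); print(w.shape)
# predicted pixels of points under hypothesis for comparison
for n,X in dict(faceTopOutL=(.419,.234,.089),faceTopOutR=(.419,.173,.089),unitFR=(.553,.167,.092)).items(): print(n,pix(c,X).round(1))
E
```

```text
(595, 600, 3)
faceTopOutL [358.4 144.1]
faceTopOutR [286.8 143.6]
unitFR [283.2 287. ]
```

View pics/w1c.png

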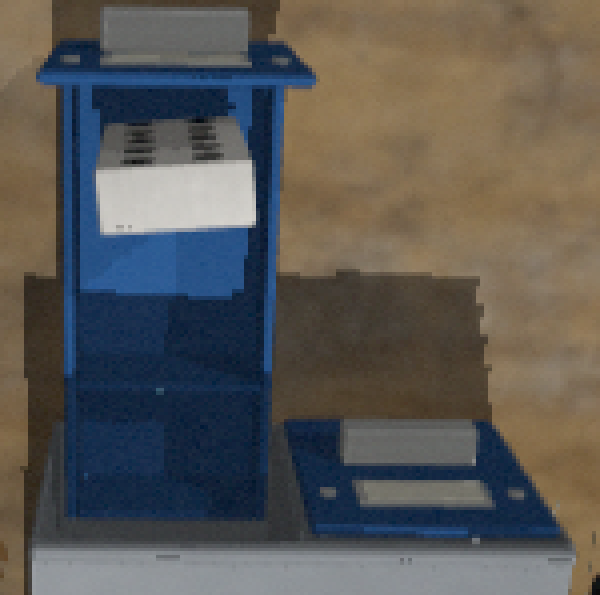

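Crop: face top strip rows 157.6–160.6, cols 289.5–358.8; unit front edge row ~294.7, cols 288–423.8; jig top corners (304.3,184.4),(342.5,181.5),(344,200.3),(305.3,204.1), partition row ~248.

```bash
python3 - <<'E'
from h import *
c=dict(np.load("w1.npz")); H=hsv(c); v=H[...,2]
print("faceL/R out", *[ray(c,p,.089)[:2].round(4) for p in((358.8,157.3),(289.5,157.3),(358.8,160.6),(289.5,160.6))])
print("unit", *[ray(c,p,.092)[:2].round(4) for p in((288,294.7),(423.8,294.7))])
P=[ray(c,p,.083)[:2] for p in((304.3,184.4),(342.5,181.5),(344,200.3),(305.3,204.1))]
print("jig",np.round(P,4).tolist(),np.mean(P,0).round(4))
print("partition",ray(c,(320,248.2),.038).round(4))
# wall outsides by blue/brown edge, rows 170..240
b=(H[...,0]>100)&(H[...,0]<130)&(H[...,1]>110)
for r in (165,180,195,210,225,240):
    x=np.where(b[r,285:360])[0]+285; print(r,ray(c,(x[0]-.5,r),.038)[:2].round(4),ray(c,(x[-1]+.5,r),.038)[:2].round(4))
for col in (310,335): print(col,H[150:166,col].tolist()); 
print(v[288:300,320].tolist(),v[240:256,320].tolist())
print("jar/carton wrist view")
def show(n,m,box,z):
    M=np.zeros_like(m);x0,y0,x1,y1=box;M[y0:y1,x0:x1]=m[y0:y1,x0:x1]
    k=blobs(c,M)[0]; r=cv2.minAreaRect(k); Q=np.array([ray(c,p,z)[:2] for p in cv2.boxPoints(r)]); print(n,ray(c,r[0],z)[:2].round(4),Q.round(4).tolist(),np.linalg.norm(np.roll(Q,-1,0)-Q,axis=1).round(4))
show("carton",(v>150)&(H[...,1]>90)&(H[...,0]<25),(50,200,160,300),.03)
E
```

```text
faceL/R out [0.4301 0.2348] [0.4305 0.1751] [0.433  0.2349] [0.4333 0.175 ]
unit [0.5612 0.1714] [0.5604 0.3025]
jig [[0.4552, 0.1875], [0.4524, 0.2217], [0.4697, 0.2235], [0.4734, 0.1883]] [0.4627 0.2052]
partition [0.5337 0.2023 0.038 ]
165 [0.4445 0.177 ] [0.4442 0.2322]
180 [0.4597 0.1768] [0.4593 0.2317]
195 [0.4752 0.1766] [0.4749 0.2322]
210 [0.4912 0.1764] [0.4909 0.2317]
225 [0.5076 0.1762] [0.5073 0.2322]
240 [0.5245 0.176 ] [0.5241 0.2317]
310 [[90, 8, 95], [30, 18, 116], [26, 15, 116], [60, 3, 92], [107, 99, 77], [108, 174, 72], [107, 183, 107], [107, 179, 128], [107, 176, 139], [106, 181, 131], [108, 180, 92], [106, 192, 61], [107, 189, 58], [107, 206, 57], [107, 170, 60], [105, 215, 58]]
335 [[30, 11, 96], [25, 25, 111], [33, 20, 115], [50, 7, 112], [105, 47, 87], [109, 186, 67], [108, 184, 90], [107, 188, 91], [106, 181, 131], [105, 183, 139], [107, 184, 97], [109, 158, 63], [110, 156, 62], [109, 167, 61], [105, 241, 54], [106, 176, 61]]
[61, 59, 64, 63, 61, 65, 72, 93, 115, 140, 112, 134] [66, 64, 66, 67, 68, 63, 63, 69, 77, 109, 85, 60, 59, 59, 60, 60]
jar/carton wrist view
carton [ 0.5518 -0.0427] [[0.5529, -0.086], [0.5152, -0.0607], [0.5507, 0.0004], [0.5905, -0.0238]] [0.0454 0.0706 0.0466 0.0727]
```

Drawer floor centre comes out at (0.483, 0.2045): face inner at x=0.433, partition at 0.533, walls 56 mm over the outsides, all consistent. The jig is at (0.463, 0.205), yawed about +5°. Descending on it.

drive_tool --deltas '[{"hand":1,"offset":[-0.3,0.1,-5],"angular":[0,0,3]},{"hand":1,"offset":[-0.7,0.3,-10],"angular":[0,0,5]},{"hand":1,"offset":[-0.7,0.3,-15],"angular":[0,0,5]},{"hand":1,"offset":[-0.7,0.3,-18.5],"angular":[0,0,5]},{"hand":1,"offset":[-0.7,0.3,-20],"angular":[0,0,5]},{"hand":1,"offset":[-0.7,0.3,-20],"angular":[0,0,5]}]' --force 40

```text
time: 1.95
tool_pos: [0.4625, 0.2057, 0.0479]
tcp_rot: [0.146, -3.136, 0.001]
wrist_force: [-0.4, -0.8, -0.2]
width: 0.999
```

drive_tool --deltas '[{"hand":0.3,"offset":[0,0,0],"angular":[0,0,0]},{"hand":0.3,"offset":[0,0,0],"angular":[0,0,0]},{"hand":0.3,"offset":[0,0,0],"angular":[0,0,0]},{"hand":0.3,"offset":[0,0,0],"angular":[0,0,0]},{"hand":0.3,"offset":[0,0,0],"angular":[0,0,0]}]'

```text
time: 2.58
tool_pos: [0.4645, 0.2063, 0.0501]
tcp_rot: [-0.146, 3.136, 0.001]
wrist_force: [-0.0, 0.1, 6.2]
width: 0.405
```

drive_tool --deltas '[{"hand":0.2,"offset":[0,0,0.4],"angular":[0,0,0]},{"hand":0.2,"offset":[1,-0.1,0.4],"angular":[0,0,-2]},{"hand":0.2,"offset":[2.5,-0.1,0.4],"angular":[0,0,-4]},{"hand":0.2,"offset":[4,-0.1,0.4],"angular":[0,0,-5.2]},{"hand":0.2,"offset":[5.3,-0.1,0.4],"angular":[0,0,-5.2]},{"hand":0.2,"offset":[5.9,-0.1,0.4],"angular":[0,0,-5.2]},{"hand":0.2,"offset":[5.9,-0.1,0.4],"angular":[0,0,-5.2]},{"hand":0.2,"offset":[5.9,-0.1,0.4],"angular":[0,0,-5.2]}]'

```text
time: 3.58
tool_pos: [0.5216, 0.2047, 0.0523]
tcp_rot: [0.003, -3.141, 0.0]
wrist_force: [-0.3, 0.6, -1.4]
width: 0.409
```

```bash
python3 - <<'E'
from h import *
s=bot.read_state(); print({k:np.round(s[k],4).tolist() for k in("time","tool_pos","tcp_rot","wrist_force","width")})
c=bot.read_camera("wrist"); np.savez("w2.npz",**c)
print("pred face inner",pix(c,(.433,.205,.089)),"partition top front",pix(c,(.533,.19,.038)),"jig top back edge",pix(c,(.531,.205,.087)))
cv2.imwrite("pics/w2.png",cv2.resize(c["frame"][40:400,180:460],None,fx=1.6,fy=1.6))
E
```

```text
{'time': 3.575, 'tool_pos': [0.5216, 0.2047, 0.0523], 'tcp_rot': [0.0034, -3.1406, 0.0004], 'wrist_force': [-0.2554, 0.6466, -1.4381], 'width': 0.4091}
pred face inner [321.20725197  82.18869645] partition top front [291.91202543 288.94515516] jig top back edge [320.22011308 339.73100347]
```

View pics/w2.png

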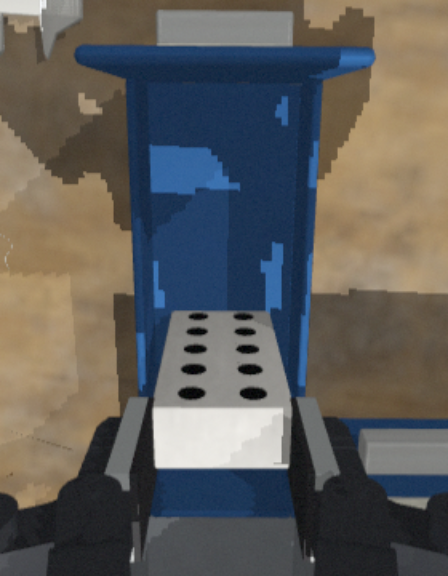

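The jig sits square between the pads (front top edge at row ~294, back ~332 in full-image pixels), face inner edge at row ~85.

```bash
python3 - <<'E'
from h import *
c=dict(np.load("w2.npz")); v=hsv(c)[...,2]
f=lambda p,z:ray(c,p,z)[:2].round(4)
print("jig front/back",f((320,294.5),.0865),f((320,332),.0865),"L/R",f((277,300),.0865),f((361,300),.0865))
print("face top inner",[f((320,r),.089) for r in(83,85,87)], v[60:95,320].tolist())
print("bottom front edge of jig on floor z.0115",f((320,40+311/1.6),.0115))
E
```

```text
jig front/back [0.5106 0.2049] [0.5277 0.2049] L/R [0.513  0.1878] [0.513  0.2211]
face top inner [array([0.4332, 0.2046]), array([0.4338, 0.2046]), array([0.4344, 0.2046])] [139, 139, 137, 137, 138, 137, 137, 153, 122, 102, 100, 103, 100, 105, 99, 92, 89, 87, 80, 80, 71, 69, 65, 69, 71, 70, 68, 70, 72, 70, 70, 70, 78, 81, 83]
bottom front edge of jig on floor z.0115 [0.5111 0.2051]
```

drive_tool --deltas '[{"hand":0.2,"offset":[0.2,0,0],"angular":[0,0,0]},{"hand":0.2,"offset":[0.35,0,0],"angular":[0,0,0]},{"hand":0.2,"offset":[0.35,0,-0.2],"angular":[0,0,0]},{"hand":0.2,"offset":[0.35,0,-0.4],"angular":[0,0,0]},{"hand":0.2,"offset":[0.35,0,-0.45],"angular":[0,0,0]},{"hand":0.2,"offset":[0.35,0,-0.45],"angular":[0,0,0]}]'

```text
time: 4.38
tool_pos: [0.5266, 0.2049, 0.0501]
tcp_rot: [-0.004, 3.14, 0.0]
wrist_force: [-3.5, -2.4, 11.2]
width: 0.405
```

Jig is on the floor (z force 11 N) and lightly touching the partition. Release, lift, go over to the carton.

drive_tool --deltas '[{"hand":0.6,"offset":[0,0,0],"angular":[0,0,0]},{"hand":0.7,"offset":[0,0,0],"angular":[0,0,0]},{"hand":0.8,"offset":[0,0,0.5],"angular":[0,0,0]},{"hand":1,"offset":[0,0,5],"angular":[0,0,0]},{"hand":1,"offset":[0,0,10],"angular":[0,0,0]},{"hand":1,"offset":[0.5,-3,15],"angular":[0,0,-10]},{"hand":1,"offset":[1,-7,15],"angular":[0,0,-20]},{"hand":1,"offset":[1.5,-11,15],"angular":[0,0,-30]}]'

```text
time: 5.38
tool_pos: [0.5416, 0.0941, 0.1997]
tcp_rot: [0.816, 3.031, 0.002]
wrist_force: [-0.2, 0.0, -0.7]
width: 0.999
```

drive_tool --deltas '[{"hand":1,"offset":[0.3,-3,0],"angular":[0,0,-10]},{"hand":1,"offset":[0.6,-6,0],"angular":[0,0,-20]},{"hand":1,"offset":[0.9,-9,0],"angular":[0,0,-30]},{"hand":1,"offset":[1.2,-12,0],"angular":[0,0,-40]},{"hand":1,"offset":[1.5,-12.8,0],"angular":[0,0,-50]},{"hand":1,"offset":[1.5,-12.8,0],"angular":[0,0,-60]},{"hand":1,"offset":[1.5,-12.8,0],"angular":[0,0,-70]},{"hand":1,"offset":[1.5,-12.8,0],"angular":[0,0,-80]}]'

```text
time: 6.38
tool_pos: [0.5557, -0.0333, 0.1981]
tcp_rot: [-2.577, -1.797, 0.0]
wrist_force: [0.6, -0.1, 0.1]
width: 0.997
```

drive_tool --deltas '[{"hand":1,"offset":[0,0,0],"angular":[0,0,-10.6]},{"hand":1,"offset":[0,0,0],"angular":[0,0,-10.6]}]'

```text
time: 6.62
tool_pos: [0.5557, -0.0332, 0.1981]
tcp_rot: [2.726, 1.562, -0.0]
wrist_force: [0.0, -0.0, -0.3]
width: 1.001
```

```bash
python3 - <<'E'
from h import *
s=bot.read_state(); print({k:np.round(s[k],4).tolist() for k in("time","tool_pos","tcp_rot","q")})
c=bot.read_camera("wrist"); cv2.imwrite("pics/w3.png",c["frame"]); np.savez("w3.npz",**c)
H=hsv(c); m=(H[...,2]>150)&(H[...,1]>90)&(H[...,0]<25)
p=pix(c,(.5517,-.041,.03)); print("pred",p)
M=np.zeros_like(m); y,x=int(p[1]),int(p[0]); M[max(0,y-110):y+110,max(0,x-130):x+130]=m[max(0,y-110):y+110,max(0,x-130):x+130]
for k in blobs(c,M)[:1]:
    r=cv2.minAreaRect(k); a=cv2.approxPolyDP(k,6,True)[:,0]; print(r,a.tolist()); Q=np.array([ray(c,q,.03)[:2] for q in a]); print(Q.round(4).tolist(),Q.mean(0).round(4),np.linalg.norm(np.roll(Q,-1,0)-Q,axis=1).round(4))
E
```

```text
{'time': 6.625, 'tool_pos': [0.5557, -0.0332, 0.1981], 'tcp_rot': [2.7257, 1.5621, -0.0], 'q': [-0.1044, 0.0478, 1.8715, -0.0, 1.2223, 0.4255]}
pred [318.35613852 209.90563008]
((319.4999694824219, 208.99996948242188), (50.99999237060547, 73.99998474121094), -0.0) [[295, 172], [296, 245], [342, 246], [344, 172]]
[[0.5514, -0.0001], [0.5157, -0.0601], [0.5531, -0.0832], [0.5893, -0.0223]] [ 0.5524 -0.0414] [0.0698 0.044  0.0708 0.0439]
```

View pics/w3.png

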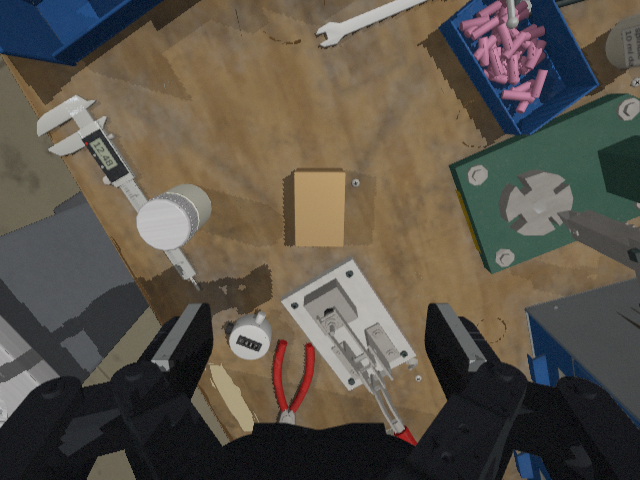

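Carton measured from close by: centre (0.5524, -0.0414), top face at px (295..344,172..246), square with the jaws. Pick it 14 mm from the centre, towards its far end, with the tool tilted 25° about the jaw axis.

drive_tool --deltas '[{"hand":1,"offset":[0.1,0,-4],"angular":[-8.6,5.1,0]},{"hand":1,"offset":[0.2,0,-8],"angular":[-15,8.9,0]},{"hand":1,"offset":[0.2,0,-12],"angular":[-21.5,12.7,0]},{"hand":1,"offset":[0.2,0,-16],"angular":[-21.5,12.7,0]},{"hand":1,"offset":[0.2,0,-18.5],"angular":[-21.5,12.7,0]},{"hand":1,"offset":[0.2,0,-19.1],"angular":[-21.5,12.7,0]},{"hand":1,"offset":[0.2,0,-19.1],"angular":[-21.5,12.7,0]}]'

```text
time: 7.55
tool_pos: [0.558, -0.0333, 0.0074]
tcp_rot: [2.495, 1.428, -0.553]
wrist_force: [-0.1, 0.0, -0.0]
width: 0.996
```

drive_tool --deltas '[{"hand":0.3,"offset":[0,0,0],"angular":[0,0,0]},{"hand":0.3,"offset":[0,0,0],"angular":[0,0,0]},{"hand":0.3,"offset":[0,0,0],"angular":[0,0,0]},{"hand":0.3,"offset":[0,0,0],"angular":[0,0,0]},{"hand":0.3,"offset":[0,0,0],"angular":[0,0,0]}]' --force 40

```text
time: 8.18
tool_pos: [0.5588, -0.0329, 0.0089]
tcp_rot: [2.496, 1.426, -0.55]
wrist_force: [-1.7, 1.1, 6.1]
width: 0.471
```

drive_tool --deltas '[{"hand":0.3,"offset":[0,0,3],"angular":[0,0,0]},{"hand":0.3,"offset":[0,0,8],"angular":[0,0,0]},{"hand":0.3,"offset":[0,1,13],"angular":[0,0,10]},{"hand":0.3,"offset":[-1,3,14],"angular":[0,0,20]},{"hand":0.3,"offset":[-2,5,14],"angular":[0,0,30]},{"hand":0.3,"offset":[-3,7,14],"angular":[0,0,40]},{"hand":0.3,"offset":[-4,9,14],"angular":[0,0,50]},{"hand":0.3,"offset":[-5,11,14],"angular":[0,0,60]}]'

```text
time: 9.18
tool_pos: [0.5071, 0.0776, 0.1473]
tcp_rot: [1.377, 2.379, -0.305]
wrist_force: [-0.2, 0.3, -1.8]
width: 0.45
```

drive_tool --deltas '[{"hand":0.3,"offset":[0,1,0],"angular":[0,0,10]},{"hand":0.3,"offset":[0,2,0],"angular":[0,0,20]},{"hand":0.3,"offset":[0,2.5,0],"angular":[0,0,30]},{"hand":0.3,"offset":[0,2.5,0],"angular":[0,0,40]},{"hand":0.3,"offset":[0,2.5,0],"angular":[0,0,50]},{"hand":0.3,"offset":[0,2.5,0],"angular":[0,0,60.5]},{"hand":0.3,"offset":[0,2.5,0],"angular":[0,0,60.5]}]'

```text
time: 10.05
tool_pos: [0.507, 0.1009, 0.1472]
tcp_rot: [-0.002, 2.706, -0.001]
wrist_force: [-0.4, -0.7, -0.6]
width: 0.451
```

```bash
python3 - <<'E'
from h import *
s=bot.read_state(); print({k:np.round(s[k],4).tolist() for k in("time","tool_pos","tcp_rot","q","wrist_force","width")})
c=bot.read_camera("wrist"); d=bot.read_camera("scene")
cv2.imwrite("pics/w4.png",np.hstack([c["frame"][60:,120:520],cv2.resize(d["frame"][150:430,180:447],(400,420))]))
E
```

```text
{'time': 10.05, 'tool_pos': [0.507, 0.1009, 0.1472], 'tcp_rot': [-0.0018, 2.7058, -0.0007], 'q': [0.2122, -0.2728, 2.3221, -0.1439, 0.6702, -1.2662], 'wrist_force': [-0.435, -0.6921, -0.6028], 'width': 0.4512}
```

View pics/w4.png

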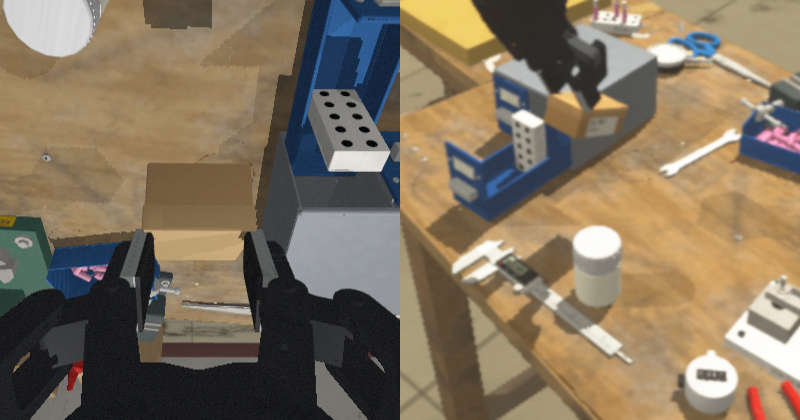

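The carton is held but has drooped in the pads (its end face, rows ~225–292 full-image, shows much larger than the lid, rows 292–320), which helps the upending. I'll estimate its pitch from the three edges.

```bash
python3 - <<'E'
from h import *
from scipy.optimize import least_squares
c=bot.read_camera("wrist"); H=hsv(c)
for col in (300,320,340): 
    g=H[210:335:1,col,2]; d=np.abs(np.diff(cv2.GaussianBlur(g.astype(np.float32),(1,3),0)[:,0])); print(col,[(210+i,int(g[i]),int(g[min(i+2,124)])) for i in np.where(d>7)[0]])
for r in (228,240,260,280,288,296,305,312): 
    m=(H[r,:,0]<25)&(H[r,:,1]>80)&(H[r,:,2]>80); x=np.where(m[240:400])[0]+240; print(r,x[0],x[-1])
f=c["mtx"][0,0];cy=c["mtx"][1,2]
for far in (312,316,320,324):
    # unknown: top-near edge x,z world ; pitch p (down) ; rows bottom-near 224, top-near 292, top-far
    def res(u):
        x,z,p=u; l=np.array([np.cos(p),-np.sin(p)]); n=np.array([-np.sin(p),-np.cos(p)])  # lid dir, downwards in box
        P=[np.array([x,z])+.030*n,np.array([x,z]),np.array([x,z])+.070*l]
        return [pix(c,(q[0],.1009,q[1]))[1]-r for q,r in zip(P,(224,292,far))]
    s=least_squares(res,[.48,.17,.5]); print(far,s.x[:2].round(4),np.degrees(s.x[2]).round(1),s.cost)
E
```

```text
300 [(np.int64(222), 158, 113), (np.int64(223), 129, 112), (np.int64(288), 142, 174), (np.int64(289), 149, 195), (np.int64(290), 174, 201), (np.int64(291), 195, 203), (np.int64(319), 189, 162), (np.int64(320), 180, 149), (np.int64(321), 162, 153)]
320 [(np.int64(217), 148, 115), (np.int64(218), 145, 134), (np.int64(220), 134, 149), (np.int64(222), 149, 117), (np.int64(223), 130, 114), (np.int64(288), 142, 175), (np.int64(289), 149, 197), (np.int64(290), 175, 203), (np.int64(291), 197, 203), (np.int64(319), 196, 155), (np.int64(320), 182, 149), (np.int64(321), 155, 153)]
340 [(np.int64(222), 155, 121), (np.int64(223), 145, 114), (np.int64(224), 121, 115), (np.int64(288), 140, 168), (np.int64(289), 150, 195), (np.int64(290), 168, 204), (np.int64(291), 195, 204), (np.int64(319), 198, 161), (np.int64(320), 192, 147), (np.int64(321), 161, 149)]
228 240 381
240 240 379
260 240 376
280 240 376
288 240 377
296 240 363
305 274 363
312 274 361
312 [0.4883 0.1679] 27.8 1.655976812239948e-26
316 [0.4869 0.169 ] 26.0 3.2311742677852644e-27
320 [0.4853 0.1703] 24.2 1.454028420503369e-26
324 [0.4836 0.1715] 22.5 1.7771458472818954e-26
```

Pitch ≈ 24° nose-down, so 66° more brings it on end with the tool only at 41°. Upend and set down at (0.507, 0.10).

drive_tool --deltas '[{"hand":0.3,"offset":[0,0,0],"angular":[0,10,0]},{"hand":0.3,"offset":[0,0,-1],"angular":[0,20,0]},{"hand":0.3,"offset":[0,0,-2],"angular":[0,30,0]},{"hand":0.3,"offset":[0,0,-3.5],"angular":[0,40,0]},{"hand":0.3,"offset":[0,0,-5],"angular":[0,50,0]},{"hand":0.3,"offset":[0,0,-6.5],"angular":[0,60,0]},{"hand":0.3,"offset":[0,0,-8],"angular":[0,66,0]},{"hand":0.3,"offset":[0,0,-9],"angular":[0,66,0]}]'

```text
time: 11.2
tool_pos: [0.5076, 0.1017, 0.0532]
tcp_rot: [-0.0, -2.422, 0.003]
wrist_force: [0.1, -0.0, -1.1]
width: 0.448
```

drive_tool --deltas '[{"hand":0.3,"offset":[0,0,-0.6],"angular":[0,0,0]},{"hand":0.3,"offset":[0,0,-1.1],"angular":[0,0,0]},{"hand":0.3,"offset":[0,0,-1.4],"angular":[0,0,0]},{"hand":0.3,"offset":[0,0,-1.5],"angular":[0,0,0]}]'

```text
time: 11.7
tool_pos: [0.5079, 0.1018, 0.0455]
tcp_rot: [0.001, -2.427, 0.0]
wrist_force: [0.5, -1.2, 9.4]
width: 0.451
```

```bash
python3 - <<'E'
from h import *
s=bot.read_state(); print({k:np.round(s[k],4).tolist() for k in("time","tool_pos","tcp_rot","wrist_force","width")})
d=bot.read_camera("scene"); p=pix(d,(.507,.1,.04)).astype(int); print(p)
cv2.imwrite("pics/s5.png",cv2.resize(d["frame"][p[1]-90:p[1]+90,p[0]-100:p[0]+100],None,fx=3,fy=3))
E
```

```text
{'time': 11.7, 'tool_pos': [0.5079, 0.1018, 0.0455], 'tcp_rot': [0.0013, -2.4266, 0.0004], 'wrist_force': [0.5189, -1.1771, 9.3544], 'width': 0.4508}
[303 278]
```

View pics/s5.png

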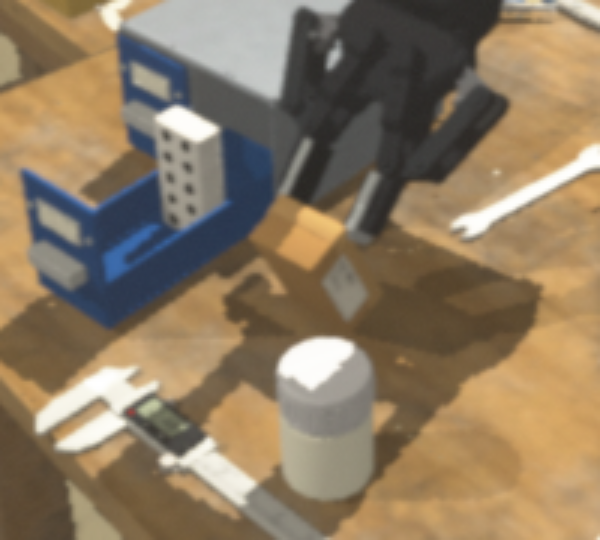

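```bash
python3 - <<'E'
from h import *
d=bot.read_camera("scene"); o=-d["R"].T@d["t"]
def rayy(px,y):
    v=d["R"].T@np.linalg.solve(d["mtx"],[px[0],px[1],1.]); return (o+v*(y-o[1])/v[1]).round(4)
for q in((345,252),(372,292),(350,320),(322,285),(345,235),(300,195),(310,272),(250,215),(330,330),(378,318)):
    print(q,rayy((203+q[0]/3,188+q[1]/3),.079))
c=bot.read_camera("wrist")
big=cv2.resize(d["frame"][240:320,270:350],(560,560),interpolation=cv2.INTER_CUBIC)
cv2.imwrite("pics/s6.png",np.hstack([big,c["frame"][100:480,210:430].repeat(1,0)[:380] if False else cv2.resize(c["frame"][140:420,260:380],(240,560))]))
E
```

```text
(345, 252) [0.5182 0.079  0.057 ]
(372, 292) [0.5404 0.079  0.0144]
(350, 320) [0.5217 0.079  0.0064]
(322, 285) [0.4997 0.079  0.0462]
(345, 235) [0.5184 0.079  0.0685]
(300, 195) [0.4852 0.079  0.1142]
(310, 272) [0.4907 0.079  0.0609]
(250, 215) [0.4501 0.079  0.1226]
(330, 330) [0.5052 0.079  0.0104]
(378, 318) [ 0.5457  0.079  -0.0085]
```

View pics/s6.png

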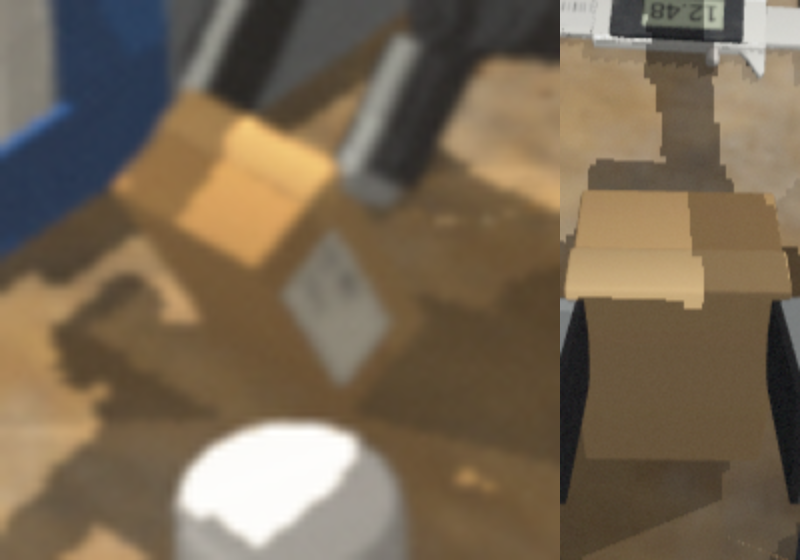

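On closer reading there was no droop: the label edges on the −y side give a pitch of ~64°, and the bright band is the lid rim at the upper end. The lid was just shadowed before. So another 25° is needed. Lift, turn and set down.

drive_tool --deltas '[{"hand":0.3,"offset":[0,0,1.5],"angular":[0,0,0]},{"hand":0.3,"offset":[0,0,2.5],"angular":[0,9,0]},{"hand":0.3,"offset":[0,0,2.5],"angular":[0,18,0]},{"hand":0.3,"offset":[0,0,2.5],"angular":[0,25.5,0]},{"hand":0.3,"offset":[0,0,1.5],"angular":[0,25.5,0]},{"hand":0.3,"offset":[0,0,0.7],"angular":[0,25.5,0]},{"hand":0.3,"offset":[0,0,0.3],"angular":[0,25.5,0]},{"hand":0.3,"offset":[0,0,0.1],"angular":[0,25.5,0]}]'

```text
time: 12.85
tool_pos: [0.509, 0.1016, 0.0478]
tcp_rot: [0.002, -1.983, 0.0]
wrist_force: [5.3, -1.1, 11.8]
width: 0.446
```

```bash
python3 - <<'E'
from h import *
s=bot.read_state(); print({k:np.round(s[k],4).tolist() for k in("time","tool_pos","tcp_rot","wrist_force","width","q")})
d=bot.read_camera("scene"); c=bot.read_camera("wrist")
cv2.imwrite("pics/s7.png",np.hstack([cv2.resize(d["frame"][230:320,260:350],(540,540),interpolation=cv2.INTER_CUBIC),cv2.resize(c["frame"][140:440,250:390],(252,540))]))
E
```

```text
{'time': 12.85, 'tool_pos': [0.509, 0.1016, 0.0478], 'tcp_rot': [0.0016, -1.9827, 0.0002], 'wrist_force': [5.2671, -1.14, 11.7573], 'width': 0.4461, 'q': [0.0904, 0.9427, 1.3068, 0.0923, 2.0478, -1.493]}
```

View pics/s7.png

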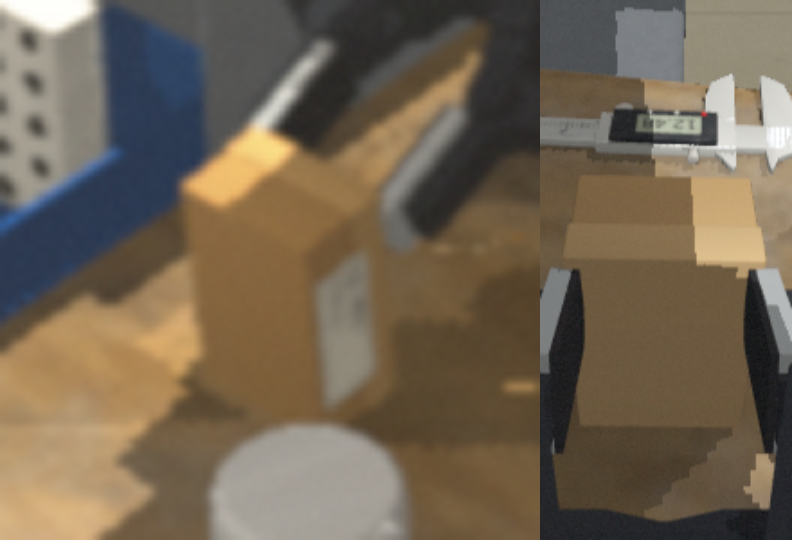

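Carton now stands upright on end, lid towards +x. Relieve, release, back out along the fingers, then turn the tool vertical above it.

drive_tool --deltas '[{"hand":0.3,"offset":[0,0,0.25],"angular":[0,0,0]},{"hand":0.6,"offset":[0,0,0.3],"angular":[0,0,0]},{"hand":0.75,"offset":[0,0,0.3],"angular":[0,0,0]},{"hand":1,"offset":[0,0,0.3],"angular":[0,0,0]},{"hand":1,"offset":[2.5,0,1.4],"angular":[0,0,0]},{"hand":1,"offset":[6,0,3],"angular":[0,0,0]},{"hand":1,"offset":[8.5,0,6],"angular":[0,0,0]},{"hand":1,"offset":[8.5,0,11],"angular":[0,-8,0]}]'

```text
time: 13.95
tool_pos: [0.59, 0.1013, 0.1382]
tcp_rot: [-0.002, -2.1, 0.001]
wrist_force: [-0.0, 0.1, -0.6]
width: 0.999
```

drive_tool --deltas '[{"hand":1,"offset":[0,0,3],"angular":[0,-10,0]},{"hand":1,"offset":[-1,0,4],"angular":[0,-20,0]},{"hand":1,"offset":[-3,0,4],"angular":[0,-30,0]},{"hand":1,"offset":[-5,0,4],"angular":[0,-40,0]},{"hand":1,"offset":[-7,0,4],"angular":[0,-50,0]},{"hand":1,"offset":[-7.8,0,4],"angular":[0,-58.4,0]},{"hand":1,"offset":[-7.8,0,4],"angular":[0,-58.4,0]}]'

```text
time: 14.82
tool_pos: [0.5102, 0.1021, 0.1925]
tcp_rot: [0.002, -3.138, 0.0]
wrist_force: [0.9, 1.0, -0.2]
width: 1.005
```

```bash
python3 - <<'E'
from h import *
s=bot.read_state(); print({k:np.round(s[k],4).tolist() for k in("time","tool_pos","tcp_rot","wrist_force","q")})
c=bot.read_camera("wrist"); np.savez("w8.npz",**c); H=hsv(c); cv2.imwrite("pics/w8.png",c["frame"])
p=pix(c,(.515,.1016,.07)); print("pred",p)
y,x=p.astype(int)[::-1]
print("col",y-60,H[y-60:y+60:2,x,2].tolist()); print("row",x-60,H[y,x-60:x+60:2,2].tolist())
m=(H[...,2]>150)&(H[...,1]>90)&(H[...,0]<25)
M=np.zeros_like(m); M[y-60:y+60,x-70:x+70]=m[y-60:y+60,x-70:x+70]
for k in blobs(c,M,100)[:3]:
    r=cv2.minAreaRect(k); print(np.round(r[0],1),np.round(r[1],1),r[2]); Q=np.array([ray(c,q,.07)[:2] for q in cv2.boxPoints(r)]); print(Q.round(4).tolist(),np.linalg.norm(np.roll(Q,-1,0)-Q,axis=1).round(4))
E
```

```text
{'time': 14.825, 'tool_pos': [0.5102, 0.1021, 0.1925], 'tcp_rot': [0.0024, -3.1379, 0.0001], 'wrist_force': [0.9177, 0.9967, -0.1523], 'q': [0.1492, -0.0162, 1.9471, 0.0006, 1.2144, -1.4233]}
pred [318.53609471 220.19437435]
col 160 [83, 84, 85, 87, 87, 87, 88, 88, 89, 86, 84, 91, 73, 83, 88, 85, 88, 88, 91, 92, 96, 95, 95, 98, 158, 172, 175, 174, 177, 174, 174, 176, 173, 176, 178, 168, 185, 186, 188, 188, 190, 191, 152, 148, 147, 146, 145, 150, 151, 151, 149, 150, 149, 143, 138, 137, 137, 136, 116, 134]
row 258 [151, 151, 141, 130, 132, 133, 131, 124, 124, 131, 130, 129, 127, 127, 128, 122, 172, 171, 171, 172, 173, 172, 172, 172, 174, 173, 174, 173, 177, 174, 174, 177, 178, 177, 176, 177, 175, 178, 178, 179, 178, 177, 178, 149, 144, 145, 147, 146, 147, 146, 141, 139, 134, 121, 121, 118, 120, 124, 127, 131]
[316.5 227. ] [38. 55.] 90.0
[[0.5049, 0.078], [0.5048, 0.1219], [0.5372, 0.1226], [0.5372, 0.0772]] [0.0439 0.0323 0.0454 0.0324]
```

Carton stands at (0.521, 0.100), square (top 45 x 32 mm). Descend on it with a vertical tool, shifted 5 mm towards its lid rim.

drive_tool --deltas '[{"hand":1,"offset":[0.6,-0.1,-4],"angular":[0,0,0]},{"hand":1,"offset":[1.15,-0.2,-9],"angular":[0,0,0]},{"hand":1,"offset":[1.15,-0.2,-13],"angular":[0,0,0]},{"hand":1,"offset":[1.15,-0.2,-15],"angular":[0,0,0]},{"hand":1,"offset":[1.15,-0.2,-15.3],"angular":[0,0,0]},{"hand":1,"offset":[1.15,-0.2,-15.3],"angular":[0,0,0]}]'

```text
time: 15.62
tool_pos: [0.5277, 0.1, 0.0403]
tcp_rot: [0.0, -3.139, 0.0]
wrist_force: [-0.5, 1.5, 0.7]
width: 0.999
```

drive_tool --deltas '[{"hand":0.3,"offset":[0,0,0],"angular":[0,0,0]},{"hand":0.3,"offset":[0,0,0],"angular":[0,0,0]},{"hand":0.3,"offset":[0,0,0],"angular":[0,0,0]},{"hand":0.3,"offset":[0,0,0],"angular":[0,0,0]},{"hand":0.3,"offset":[0,0,0],"angular":[0,0,0]},{"hand":0.3,"offset":[0,0,2],"angular":[0,0,0]},{"hand":0.3,"offset":[0,0,6],"angular":[0,0,0]},{"hand":0.3,"offset":[0,0,6],"angular":[0,0,0]}]'

```text
time: 16.62
tool_pos: [0.529, 0.1002, 0.1034]
tcp_rot: [-0.001, 3.137, 0.001]
wrist_force: [0.3, -0.4, -1.1]
width: 0.502
```

```bash
python3 - <<'E'
from h import *
s=bot.read_state(); print({k:np.round(s[k],4).tolist() for k in("time","tool_pos","tcp_rot","wrist_force","width")})
c=bot.read_camera("wrist"); np.savez("w9.npz",**c); H=hsv(c); cv2.imwrite("pics/w9.png",c["frame"])
zt=s["tool_pos"][2]+.030
for y0 in(-.012,0,.012):
    u=int(pix(c,(.521,s["tool_pos"][1]+y0,zt))[0]); g=H[150:400,u,2]; print(u,[(150+i,int(g[i]),int(g[i+2])) for i in range(240) if abs(int(g[i+2])-int(g[i]))>22])
print("zt",zt,[ (r,ray(c,(318,r),zt)[0].round(4)) for r in range(250,360,10)])
# drawer: face top and jig
print("pred face inner",pix(c,(.433,.2045,.089)),"jig top",pix(c,(.5235,.2045,.083)))
E
```

```text
{'time': 16.625, 'tool_pos': [0.529, 0.1002, 0.1034], 'tcp_rot': [-0.0009, 3.137, 0.0006], 'wrist_force': [0.2576, -0.4463, -1.0833], 'width': 0.5025}
290 [(182, 99, 149), (183, 96, 164), (213, 157, 116), (214, 149, 98), (259, 106, 137), (260, 111, 173), (261, 137, 185), (304, 169, 196), (326, 206, 176), (327, 205, 150), (328, 176, 149), (337, 147, 114), (338, 140, 104), (340, 104, 176), (341, 128, 204), (342, 176, 211), (349, 212, 150), (350, 190, 137), (357, 137, 103), (358, 135, 80), (361, 90, 122), (362, 96, 140), (363, 122, 169), (364, 140, 193), (365, 169, 203)]
319 [(183, 101, 154), (184, 101, 170), (213, 160, 117), (214, 150, 97), (259, 109, 141), (260, 112, 176), (261, 141, 186), (304, 173, 199), (326, 208, 176), (327, 208, 151), (328, 176, 149)]
349 [(213, 161, 121), (214, 151, 102), (272, 120, 177), (273, 123, 193), (304, 176, 201), (326, 194, 165), (327, 196, 142), (328, 165, 137)]
zt 0.13342418139009987 [(250, np.float64(0.5005)), (260, np.float64(0.5048)), (270, np.float64(0.5091)), (280, np.float64(0.5134)), (290, np.float64(0.5179)), (300, np.float64(0.5225)), (310, np.float64(0.5271)), (320, np.float64(0.5318)), (330, np.float64(0.5367)), (340, np.float64(0.5416)), (350, np.float64(0.5466))]
pred face inner [554.29832646  71.7331182 ] jig top [513.42057499 255.41663793]
```

```bash
python3 - <<'E'
from h import *
c=dict(np.load("w9.npz")); H=hsv(c)
m=(H[...,1]<60)&(H[...,2]>120); M=np.zeros_like(m); M[170:300,470:560]=m[170:300,470:560]
for k in blobs(c,M,60)[:2]:
    a=cv2.approxPolyDP(k,3,True)[:,0]; print(a.tolist()); print([ray(c,q,.083)[:2].round(4).tolist() for q in a])
for u in(495,505,515): print(u,H[180:300:2,u,2].tolist())
print("face col 554 rows 50-90",H[50:95,554,2].tolist(), [ray(c,(554,r),.089)[:2].round(4).tolist() for r in(68,72,76)])
# carton y extents at its top
zt=.1334; r=290; mm=(H[r,:,0]<25)&(H[r,:,1]>80)&(H[r,:,2]>90); x=np.where(mm[250:400])[0]+250; print(x.tolist()[:3],x.tolist()[-3:])
cv2.imwrite("pics/w9c.png",cv2.resize(c["frame"][40:320,430:610],None,fx=2.1,fy=2.1,interpolation=cv2.INTER_CUBIC))
E
```

```text
[[470, 208], [470, 217], [479, 220], [470, 223], [470, 231], [481, 241], [476, 267], [470, 260], [477, 271], [541, 271], [546, 241], [497, 213]]
[[0.4972, 0.1777], [0.502, 0.1784], [0.5036, 0.1833], [0.5053, 0.1788], [0.5097, 0.1794], [0.5153, 0.1859], [0.5303, 0.1853], [0.5262, 0.1815], [0.5327, 0.1862], [0.5327, 0.2211], [0.5153, 0.2204], [0.4998, 0.192]]
[[554, 264], [551, 279], [559, 279], [559, 264]]
[[0.5285, 0.2273], [0.5375, 0.2275], [0.5375, 0.2319], [0.5285, 0.23]]
495 [153, 151, 151, 150, 150, 149, 149, 151, 108, 77, 75, 75, 77, 78, 78, 82, 109, 130, 133, 116, 2, 111, 133, 136, 138, 132, 131, 104, 12, 34, 132, 207, 222, 223, 221, 222, 224, 226, 228, 231, 233, 235, 235, 237, 237, 219, 110, 65, 63, 62, 64, 66, 65, 63, 67, 63, 63, 64, 65, 68]
505 [63, 63, 58, 64, 65, 63, 66, 59, 62, 64, 65, 63, 61, 65, 63, 63, 63, 64, 74, 134, 135, 137, 135, 91, 12, 124, 137, 135, 136, 137, 135, 206, 224, 224, 223, 223, 227, 228, 229, 230, 229, 231, 233, 233, 234, 235, 110, 61, 66, 62, 66, 64, 65, 63, 65, 67, 68, 69, 70, 68]
515 [65, 65, 65, 63, 66, 64, 61, 62, 63, 67, 65, 64, 64, 62, 63, 65, 62, 65, 60, 65, 63, 76, 140, 138, 73, 118, 136, 135, 127, 136, 137, 205, 223, 224, 225, 225, 226, 225, 224, 225, 226, 228, 229, 231, 232, 233, 110, 71, 73, 70, 62, 68, 66, 66, 65, 66, 64, 70, 67, 69]
face col 554 rows 50-90 [147, 144, 150, 151, 154, 157, 155, 154, 154, 151, 153, 151, 149, 137, 109, 116, 134, 145, 154, 156, 154, 149, 141, 116, 104, 102, 104, 104, 102, 103, 106, 148, 163, 162, 158, 159, 157, 161, 160, 161, 162, 161, 161, 165, 166] [[0.4315, 0.2041], [0.4331, 0.2044], [0.4348, 0.2047]]
[266, 267, 268] [392, 393, 394]
```

View pics/w9c.png

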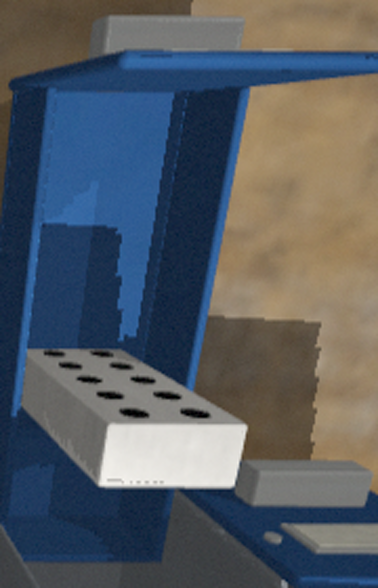

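All 12 views are used; numbers from here. Jig: front at x=0.5153, back at 0.533 against the partition, y≈0.2035; face inner 0.433, so 82 mm is free for 76 mm. Carry the carton over.

drive_tool --deltas '[{"hand":0.3,"offset":[0,0,4],"angular":[0,0,0]},{"hand":0.3,"offset":[-0.5,2,6],"angular":[0,0,0]},{"hand":0.3,"offset":[-1.2,5.5,6],"angular":[0,0,0]},{"hand":0.3,"offset":[-1.9,8.5,6],"angular":[0,0,0]},{"hand":0.3,"offset":[-2.2,10.2,6],"angular":[0,0,0]},{"hand":0.3,"offset":[-2.2,10.45,6],"angular":[0,0,0]},{"hand":0.3,"offset":[-2.2,10.45,6],"angular":[0,0,0]},{"hand":0.3,"offset":[-2.2,10.45,6],"angular":[0,0,0]}]'

```text
time: 17.68
tool_pos: [0.5044, 0.2034, 0.1599]
tcp_rot: [-0.001, -3.139, 0.002]
wrist_force: [-0.6, 0.1, -1.7]
width: 0.502
```

```bash
python3 - <<'E'
from h import *
s=bot.read_state(); print({k:np.round(s[k],4).tolist() for k in("time","tool_pos","tcp_rot","wrist_force","width")})
c=bot.read_camera("wrist"); H=hsv(c); zt=s["tool_pos"][2]+.030
t=s["tool_pos"]
for u in(300,318,336): 
    g=H[220:360,u,2]; print(u,[(220+i,int(g[i]),int(g[i+2])) for i in range(138) if abs(int(g[i+2])-int(g[i]))>22])
print([(r,ray(c,(318,r),zt)[0].round(4)) for r in(255,260,265,270,320,325,330)])
b=(H[...,0]>100)&(H[...,0]<130)&(H[...,1]>110)
for r in range(int(pix(c,(.433,.2,.089))[1])+12,250,20):
    x=np.where(b[r,240:400])[0]+240; 
    if len(x): print(r,ray(c,(x[0]-.5,r),.038)[:2].round(4),ray(c,(x[-1]+.5,r),.038)[:2].round(4))
p=int(pix(c,(.433,.2,.089))[1]); print("face",p,H[p-15:p+15,310,2].tolist(),[ray(c,(318,p+d),.089)[0].round(4) for d in(-6,0,6)])
m=(H[...,0]<25)&(H[...,1]>80)&(H[...,2]>90)
for r in(285,300): 
    x=np.where(m[r,250:390])[0]+250; print("carton row",r,ray(c,(x[0],r),zt)[:2].round(4),ray(c,(x[-1],r),zt)[:2].round(4))
E
```

```text
{'time': 17.675, 'tool_pos': [0.5044, 0.2034, 0.1599], 'tcp_rot': [-0.0006, -3.1391, 0.0016], 'wrist_force': [-0.6074, 0.061, -1.6693], 'width': 0.5019}
300 [(260, 98, 151), (261, 109, 166), (304, 156, 181), (322, 188, 147), (324, 147, 190), (326, 190, 167), (327, 188, 161)]
318 [(260, 100, 153), (261, 112, 168), (304, 157, 181), (327, 189, 162)]
336 [(260, 99, 156), (261, 115, 170), (304, 158, 182)]
[(255, np.float64(0.4783)), (260, np.float64(0.4804)), (265, np.float64(0.4826)), (270, np.float64(0.4847)), (320, np.float64(0.5074)), (325, np.float64(0.5098)), (330, np.float64(0.5122))]
136 [0.4433 0.1766] [0.4434 0.2321]
156 [0.4581 0.1769] [0.4581 0.2318]
176 [0.4734 0.1765] [0.4734 0.2322]
196 [0.4892 0.1768] [0.4892 0.232 ]
face 124 [116, 113, 113, 116, 112, 107, 128, 128, 112, 83, 81, 91, 91, 81, 69, 67, 65, 64, 66, 64, 67, 65, 66, 66, 66, 64, 64, 65, 67, 62] [np.float64(0.4293), np.float64(0.4328), np.float64(0.4363)]
carton row 285 [0.4913 0.1762] [0.4913 0.2246]
carton row 300 [0.4981 0.182 ] [0.4981 0.2208]
```

drive_tool --deltas '[{"hand":0.3,"offset":[0.3,0.1,-2],"angular":[0,0,0]},{"hand":0.3,"offset":[0.3,0.1,-4.5],"angular":[0,0,0]},{"hand":0.3,"offset":[0.3,0.1,-7],"angular":[0,0,0]},{"hand":0.3,"offset":[0.3,0.1,-9],"angular":[0,0,0]},{"hand":0.3,"offset":[0.3,0.1,-10.2],"angular":[0,0,0]},{"hand":0.3,"offset":[0.3,0.1,-10.8],"angular":[0,0,0]},{"hand":0.3,"offset":[0.3,0.1,-11.2],"angular":[0,0,0]},{"hand":0.3,"offset":[0.3,0.1,-11.2],"angular":[0,0,0]}]'

```text
time: 18.73
tool_pos: [0.5075, 0.2054, 0.0483]
tcp_rot: [0.001, -3.14, 0.001]
wrist_force: [-0.1, -0.3, -0.7]
width: 0.5
```

drive_tool --deltas '[{"hand":0.3,"offset":[0,0,-0.1],"angular":[0,0,0]},{"hand":0.3,"offset":[0,0,-0.2],"angular":[0,0,0]},{"hand":0.3,"offset":[0,0,-0.2],"angular":[0,0,0]}]'

```text
time: 19.1
tool_pos: [0.5073, 0.2054, 0.0463]
tcp_rot: [0.001, -3.14, 0.001]
wrist_force: [-0.2, -0.9, -0.6]
width: 0.508
```

drive_tool --deltas '[{"hand":0.3,"offset":[0,0,-0.1],"angular":[0,0,0]},{"hand":0.3,"offset":[0,0,-0.2],"angular":[0,0,0]},{"hand":0.3,"offset":[0,0,-0.2],"angular":[0,0,0]}]'

```text
time: 19.48
tool_pos: [0.5073, 0.2053, 0.0441]
tcp_rot: [0.001, -3.139, 0.001]
wrist_force: [-0.6, -0.6, -1.3]
width: 0.503
```

```bash
python3 - <<'E'
from h import *
s=bot.read_state(); print({k:np.round(s[k],4).tolist() for k in("time","tool_pos","wrist_force","width")})
c=bot.read_camera("wrist"); H=hsv(c)
for u in(300,318,336): 
    g=H[200:360,u,2]; print(u,[(200+i,int(g[i]),int(g[i+2])) for i in range(158) if abs(int(g[i+2])-int(g[i]))>18])
for z in(.076,.078,.08): print(z,[(r,ray(c,(318,r),z)[0].round(4)) for r in(260,304,327)])
# width of the carton end between col edges
m=(H[...,0]<25)&(H[...,1]>80)
for r in(264,270,280): x=np.where(m[r,250:390])[0]+250; print(r,x[0],x[-1])
E
```

```text
{'time': 19.475, 'tool_pos': [0.5073, 0.2053, 0.0441], 'wrist_force': [-0.6475, -0.5668, -1.2862], 'width': 0.5027}
300 [(208, 75, 96), (260, 105, 165), (261, 121, 182), (262, 165, 185), (304, 190, 170), (305, 190, 168), (307, 168, 194), (330, 205, 183), (331, 205, 109), (332, 183, 8), (333, 109, 90), (334, 8, 107), (338, 110, 131), (340, 131, 110), (344, 122, 44), (345, 101, 14), (346, 44, 13), (353, 6, 50), (354, 14, 96), (355, 50, 109)]
318 [(259, 109, 136), (260, 110, 171), (261, 136, 181), (304, 190, 162), (306, 162, 193), (307, 177, 196), (330, 205, 181), (331, 205, 132), (332, 181, 110), (333, 132, 109)]
336 [(271, 120, 173), (272, 121, 189), (304, 193, 165), (306, 165, 194), (307, 178, 197), (330, 196, 151), (331, 192, 72), (332, 151, 13), (334, 13, 102), (335, 72, 107), (343, 106, 78), (344, 109, 36), (345, 78, 10), (346, 36, 15), (354, 13, 72), (355, 17, 103), (356, 72, 112)]
0.076 [(260, np.float64(0.4826)), (304, np.float64(0.5018)), (327, np.float64(0.5125))]
0.078 [(260, np.float64(0.4817)), (304, np.float64(0.5007)), (327, np.float64(0.5112))]
0.08 [(260, np.float64(0.4809)), (304, np.float64(0.4995)), (327, np.float64(0.5099))]
264 250 377
270 250 376
280 250 376
```

```bash
python3 - <<'E'
from h import *
c=bot.read_camera("wrist"); H=hsv(c); np.savez("w10.npz",**c)
for r in(250,266,285,300,315,326,336,350,365): print(r,"V",H[r,252:388:3,2].tolist())
print("S336",H[336,252:388:3,1].tolist())
for u in(310,326): print(u,"V",H[250:380:2,u,2].tolist(),"S",H[250:380:2,u,1].tolist())
d=bot.read_camera("scene"); G=hsv(d); np.savez("s10.npz",**d)
for X in((.484,.182,.078),(.514,.182,.078),(.484,.227,.078),(.514,.227,.078),(.515,.1855,.083),(.533,.1855,.083),(.515,.2205,.083)): print(X,pix(d,X).round(1))
m=(G[...,0]<25)&(G[...,1]>110)&(G[...,2]>110)
p=pix(d,(.499,.2045,.078)).astype(int)
print(p); 
for r in range(p[1]-16,p[1]+24,3): print(r,"H",G[r,p[0]-24:p[0]+26:2,0].tolist(),"V",G[r,p[0]-24:p[0]+26:2,2].tolist())
E
```

```text
250 V [97, 95, 131, 77, 111, 99, 100, 102, 106, 103, 102, 103, 105, 102, 107, 104, 104, 105, 104, 106, 106, 104, 106, 105, 106, 105, 109, 109, 103, 108, 108, 107, 109, 110, 109, 106, 107, 110, 107, 110, 95, 87, 114, 112, 109, 107]
266 V [65, 65, 69, 98, 118, 119, 169, 168, 168, 171, 167, 167, 168, 168, 183, 183, 187, 185, 186, 185, 187, 186, 186, 120, 121, 122, 123, 122, 120, 122, 119, 125, 121, 125, 122, 123, 124, 125, 124, 124, 123, 124, 82, 85, 86, 86]
285 V [79, 75, 74, 80, 184, 185, 187, 186, 186, 187, 186, 186, 186, 187, 187, 187, 188, 189, 186, 189, 187, 187, 188, 187, 188, 188, 189, 190, 188, 189, 191, 173, 175, 121, 119, 120, 118, 119, 118, 122, 119, 121, 87, 85, 82, 83]
300 V [104, 106, 93, 29, 183, 187, 187, 186, 188, 188, 189, 188, 189, 187, 189, 190, 189, 189, 189, 189, 189, 190, 191, 190, 192, 191, 191, 193, 194, 192, 192, 192, 193, 192, 192, 192, 193, 192, 119, 119, 119, 30, 36, 106, 106, 107]
315 V [105, 25, 29, 29, 167, 197, 197, 196, 196, 197, 197, 197, 198, 197, 197, 198, 197, 198, 200, 199, 198, 199, 200, 199, 200, 200, 199, 200, 200, 200, 200, 201, 200, 189, 181,
[... 5112 characters left out ...]
, 109, 109, 113, 14, 15, 16, 17, 17, 17, 16, 17, 17, 16, 17, 21, 20, 20, 20, 18, 17, 17, 19, 22, 18] V [94, 99, 104, 90, 96, 97, 117, 127, 127, 127, 127, 125, 127, 125, 115, 127, 120, 121, 121, 120, 115, 130, 133, 130, 128]
256 H [108, 109, 109, 108, 108, 110, 12, 17, 17, 17, 16, 17, 17, 17, 16, 19, 22, 20, 20, 18, 17, 17, 20, 114, 108] V [104, 96, 95, 97, 100, 84, 101, 125, 125, 126, 127, 126, 124, 125, 116, 127, 121, 128, 112, 117, 115, 126, 129, 126, 133]
259 H [24, 23, 109, 109, 109, 109, 176, 16, 16, 17, 17, 16, 16, 17, 16, 19, 20, 21, 21, 18, 16, 118, 109, 108, 109] V [172, 143, 110, 95, 93, 81, 73, 122, 125, 125, 124, 124, 124, 123, 117, 123, 129, 131, 122, 124, 111, 108, 125, 91, 78]
```

```bash
python3 - <<'E'
from h import *
c=dict(np.load("w10.npz")); H=hsv(c)
print("jig top front x",ray(c,(318,361.5),.083).round(4),"carton top far",[ray(c,(318,332),z)[0].round(4) for z in(.074,.076,.078)],"near",[ray(c,(318,260.5),z)[0].round(4) for z in(.074,.076,.078)])
print("pred face inner row",pix(c,(.433,.2,.089)),"jig front top row if .5153",pix(c,(.5153,.2045,.083)))
for u in(300,330): print(u,H[50:130,u,2].tolist())
print([(r,ray(c,(318,r),.089)[0].round(4)) for r in range(60,120,6)])
print("jig cols top",[ray(c,(u,368),.083)[1].round(4) for u in(273,360)], H[364:420:4,320,2].tolist())
E
```

```text
jig top front x [0.5241 0.2047 0.083 ] carton top far [np.float64(0.5162), np.float64(0.5148), np.float64(0.5135)] near [np.float64(0.4836), np.float64(0.4827), np.float64(0.4819)]
pred face inner row [302.80417329 129.6467123 ] jig front top row if .5153 [317.4685851  343.01874529]
300 [92, 94, 92, 93, 92, 91, 93, 92, 91, 90, 90, 93, 91, 91, 96, 93, 92, 94, 94, 91, 92, 94, 91, 92, 90, 89, 89, 86, 85, 85, 87, 88, 87, 89, 89, 86, 89, 91, 91, 87, 90, 90, 92, 93, 93, 93, 95, 95, 99, 100, 98, 99, 101, 101, 99, 99, 98, 100, 119, 131, 133, 129, 127, 125, 124, 125, 125, 124, 124, 126, 126, 125, 126, 125, 125, 124, 124, 126, 124, 126]
330 [99, 99, 98, 96, 97, 97, 97, 95, 95, 97, 93, 94, 92, 90, 92, 89, 88, 89, 86, 86, 86, 89, 88, 87, 82, 83, 87, 85, 83, 86, 85, 87, 89, 89, 87, 89, 88, 86, 87, 87, 89, 84, 89, 85, 85, 88, 85, 87, 88, 91, 94, 94, 98, 99, 96, 101, 99, 99, 118, 131, 135, 129, 124, 125, 122, 124, 124, 125, 125, 127, 125, 126, 126, 126, 125, 128, 127, 126, 124, 125]
[(60, np.float64(0.4131)), (66, np.float64(0.4147)), (72, np.float64(0.4163)), (78, np.float64(0.418)), (84, np.float64(0.4197)), (90, np.float64(0.4214)), (96, np.float64(0.4231)), (102, np.float64(0.4248)), (108, np.float64(0.4266)), (114, np.float64(0.4283))]
jig cols top [np.float64(0.1863), np.float64(0.2218)] [197, 201, 203, 206, 203, 205, 206, 210, 210, 62, 67, 71, 71, 72]
```

```bash
python3 - <<'E'
from h import *
c=dict(np.load("w10.npz")); H=hsv(c)
for u in(285,300,318): 
    g=H[100:262,u]; print(u,[(100+i,*g[i].tolist()) for i in range(0,162,4)])
print([(r,ray(c,(318,r),.089)[0].round(4)) for r in range(120,200,10)])
print("back",ray(c,(318,398),.083)[0],"partition pred .533/.542 z.038",pix(c,(.533,.195,.038)),pix(c,(.542,.195,.038)))
b=(H[...,0]>100)&(H[...,0]<130)&(H[...,1]>110); print([(r,int(b[r].sum()),np.where(b[r])[0][[0,-1]].tolist() if b[r].any() else 0) for r in range(100,220,6)])
E
```

```text
285 [(100, 16, 95, 99), (104, 16, 87, 100), (108, 20, 13, 121), (112, 45, 4, 125), (116, 45, 4, 124), (120, 30, 6, 126), (124, 30, 4, 126), (128, 30, 2, 126), (132, 30, 2, 120), (136, 20, 7, 117), (140, 30, 18, 144), (144, 107, 41, 99), (148, 109, 165, 88), (152, 107, 178, 99), (156, 109, 155, 87), (160, 107, 167, 75), (164, 105, 225, 69), (168, 106, 185, 76), (172, 108, 176, 74), (176, 107, 203, 73), (180, 106, 170, 75), (184, 108, 163, 78), (188, 109, 169, 77), (192, 108, 180, 75), (196, 109, 165, 74), (200, 108, 173, 75), (204, 107, 163, 75), (208, 108, 161, 76), (212, 107, 170, 75), (216, 107, 177, 75), (220, 15, 123, 85), (224, 20, 129, 79), (228, 16, 121, 82), (232, 17, 129, 97), (236, 15, 115, 100), (240, 16, 119, 101), (244, 17, 121, 99), (248, 16, 111, 103), (252, 16, 119, 103), (256, 17, 117, 105), (260, 16, 113, 106)]
300 [(100, 17, 99, 98), (104, 20, 100, 99), (108, 13, 15, 119), (112, 40, 6, 127), (116, 15, 4, 125), (120, 60, 2, 126), (124, 40, 6, 125), (128, 30, 4, 124), (132, 0, 4, 123), (136, 30, 9, 118), (140, 23, 22, 149), (144, 106, 43, 100), (148, 106, 188, 87), (
[... 1469 characters left out ...]
at64(0.4331)), (140, np.float64(0.4362)), (150, np.float64(0.4393)), (160, np.float64(0.4424)), (170, np.float64(0.4456)), (180, np.float64(0.4489)), (190, np.float64(0.4522))]
back 0.5423358136248275 partition pred .533/.542 z.038 [299.80294917 320.74058037] [300.06807199 335.44571346]
[(100, 0, 0), (106, 0, 0), (112, 0, 0), (118, 0, 0), (124, 0, 0), (130, 0, 0), (136, 38, [255, 378]), (142, 32, [241, 392]), (148, 179, [227, 405]), (154, 188, [224, 411]), (160, 122, [257, 378]), (166, 121, [258, 378]), (172, 120, [258, 377]), (178, 120, [258, 377]), (184, 119, [259, 377]), (190, 118, [259, 376]), (196, 118, [259, 376]), (202, 117, [260, 376]), (208, 116, [260, 375]), (214, 116, [260, 375])]
```

```bash
python3 - <<'E'
from h import *
c=dict(np.load("w10.npz"))
for z in(.008,.010,.012,.016): print(z,ray(c,(318,218.5),z)[0].round(4))
print("upright pred bottom row",pix(c,(.4825,.2045,.008))[1], "tcp",bot.read_state()["tool_pos"])
c=dict(np.load("w9.npz")); H=hsv(c); u=int(pix(c,(.5,.1,.1))[0]); print("w9 col",u,[(r,*H[r,u].tolist()) for r in range(196,266,4)])
E
```

```text
0.008 0.4856
0.01 0.485
0.012 0.4844
0.016 0.4833
upright pred bottom row 213.1959816380444 tcp [0.50727987 0.20533305 0.04409345]
w9 col 319 [(196, 18, 99, 159), (200, 18, 98, 156), (204, 18, 103, 156), (208, 18, 110, 157), (212, 18, 106, 159), (216, 17, 124, 97), (220, 17, 120, 100), (224, 17, 118, 102), (228, 17, 116, 101), (232, 16, 119, 103), (236, 17, 121, 105), (240, 16, 118, 104), (244, 16, 117, 107), (248, 16, 119, 109), (252, 16, 118, 110), (256, 17, 113, 111), (260, 17, 118, 112), (264, 18, 109, 189)]
```

The drawer itself moved +9 mm during the descent (face inner now x≈0.442, jig 0.524–0.542), so the carton stands about 8–10 mm in front of the jig. Its top is near z=0.078. Shift it 6 mm towards the jig, then release.

drive_tool --deltas '[{"hand":0.3,"offset":[0.2,0,0],"angular":[0,0,0]},{"hand":0.3,"offset":[0.4,0,0],"angular":[0,0,0]},{"hand":0.3,"offset":[0.6,0,0],"angular":[0,0,0]},{"hand":0.3,"offset":[0.6,0,0],"angular":[0,0,0]}]'

```text
time: 20.12
tool_pos: [0.5136, 0.2053, 0.0441]
tcp_rot: [0.001, -3.14, 0.001]
wrist_force: [0.5, -0.1, -0.3]
width: 0.501
```

```bash
cat > loc.py <<'E'
from h import *
def edges(c,u,a,b,t=18):
    g=hsv(c)[a:b,u]; return [(a+i+1,g[i].tolist(),g[i+2].tolist()) for i in range(b-a-2) if abs(g[i+2][2]-g[i][2])>t or (abs(g[i+2][1]-g[i][1])>40 and max(g[i+2][2],g[i][2])>80)]
def show(us=(318,),a=100,b=420):
    s=bot.read_state(); print({k:np.round(s[k],4).tolist() for k in("time","tool_pos","wrist_force","width")})
    c=bot.read_camera("wrist")
    for u in us:
        last=-9
        for e in edges(c,u,a,b):
            if e[0]-last>1: print(u,e,"x@.089/.083/.078/.008",[ray(c,(u,e[0]+.5),z)[0].round(4) for z in(.089,.083,.078,.008)])
            last=e[0]
    return c
E
python3 -c "
from loc import *
show()"
```

```text
{'time': 20.125, 'tool_pos': [0.5136, 0.2053, 0.0441], 'wrist_force': [0.5263, -0.1293, -0.282], 'width': 0.5007}
318 (120, [24, 10, 127], [26, 26, 148]) x@.089/.083/.078/.008 [np.float64(0.4365), np.float64(0.4367), np.float64(0.4368), np.float64(0.4389)]
318 (124, [30, 2, 136], [100, 14, 112]) x@.089/.083/.078/.008 [np.float64(0.4377), np.float64(0.4379), np.float64(0.4381), np.float64(0.4409)]
318 (179, [106, 176, 77], [108, 171, 97]) x@.089/.083/.078/.008 [np.float64(0.455), np.float64(0.4561), np.float64(0.457), np.float64(0.4697)]
318 (218, [107, 169, 95], [11, 64, 87]) x@.089/.083/.078/.008 [np.float64(0.4682), np.float64(0.47), np.float64(0.4714), np.float64(0.4919)]
318 (220, [11, 64, 87], [17, 113, 99]) x@.089/.083/.078/.008 [np.float64(0.4689), np.float64(0.4707), np.float64(0.4722), np.float64(0.4931)]
318 (261, [18, 121, 112], [17, 114, 165]) x@.089/.083/.078/.008 [np.float64(0.4839), np.float64(0.4865), np.float64(0.4886), np.float64(0.5181)]
318 (305, [18, 110, 192], [17, 110, 164]) x@.089/.083/.078/.008 [np.float64(0.5013), np.float64(0.5047), np.float64(0.5076), np.f
[... 171 characters left out ...]
18, 96, 208], [18, 85, 182]) x@.089/.083/.078/.008 [np.float64(0.5123), np.float64(0.5163), np.float64(0.5196), np.float64(0.5656)]
318 (344, [23, 9, 108], [36, 10, 127]) x@.089/.083/.078/.008 [np.float64(0.518), np.float64(0.5223), np.float64(0.5258), np.float64(0.5751)]
318 (347, [26, 13, 137], [18, 11, 111]) x@.089/.083/.078/.008 [np.float64(0.5194), np.float64(0.5237), np.float64(0.5272), np.float64(0.5773)]
318 (383, [15, 7, 212], [30, 3, 193]) x@.089/.083/.078/.008 [np.float64(0.5361), np.float64(0.5412), np.float64(0.5455), np.float64(0.6052)]
318 (398, [107, 182, 91], [111, 53, 77]) x@.089/.083/.078/.008 [np.float64(0.5434), np.float64(0.5489), np.float64(0.5534), np.float64(0.6174)]
```

drive_tool --deltas '[{"hand":0.3,"offset":[0.3,0,0],"angular":[0,0,0]},{"hand":0.3,"offset":[0.3,0,-0.2],"angular":[0,0,0]},{"hand":0.3,"offset":[0.3,0,-0.2],"angular":[0,0,0]}]'

```text
time: 20.55
tool_pos: [0.5176, 0.2053, 0.0435]
tcp_rot: [0.001, -3.142, 0.001]
wrist_force: [-1.4, -1.4, 5.8]
width: 0.503
```

```bash
python3 -c "
from loc import *
show((318,),210,360)"
```

```text
{'time': 20.55, 'tool_pos': [0.5176, 0.2053, 0.0435], 'wrist_force': [-1.4414, -1.3794, 5.7655], 'width': 0.5027}
318 (215, [107, 174, 97], [111, 82, 84]) x@.089/.083/.078/.008 [np.float64(0.471), np.float64(0.4727), np.float64(0.4741), np.float64(0.4941)]
318 (263, [17, 124, 119], [18, 111, 174]) x@.089/.083/.078/.008 [np.float64(0.4884), np.float64(0.491), np.float64(0.4931), np.float64(0.5233)]
318 (306, [18, 107, 195], [17, 107, 170]) x@.089/.083/.078/.008 [np.float64(0.5054), np.float64(0.5088), np.float64(0.5117), np.float64(0.5517)]
318 (308, [17, 107, 170], [19, 100, 197]) x@.089/.083/.078/.008 [np.float64(0.5062), np.float64(0.5097), np.float64(0.5126), np.float64(0.5531)]
318 (332, [18, 94, 208], [16, 48, 161]) x@.089/.083/.078/.008 [np.float64(0.5163), np.float64(0.5203), np.float64(0.5236), np.float64(0.5701)]
318 (340, [30, 9, 136], [15, 6, 158]) x@.089/.083/.078/.008 [np.float64(0.5198), np.float64(0.524), np.float64(0.5274), np.float64(0.5759)]
```

Now it is on the floor (5.8 N), upright and right in front of the jig. Release and rise.

drive_tool --deltas '[{"hand":0.55,"offset":[0,0,0.1],"angular":[0,0,0]},{"hand":0.65,"offset":[0,0,0.1],"angular":[0,0,0]},{"hand":0.75,"offset":[0,0,0.1],"angular":[0,0,0]},{"hand":0.8,"offset":[0,0,2],"angular":[0,0,0]},{"hand":1,"offset":[0,0,6],"angular":[0,0,0]},{"hand":1,"offset":[-1,-2,11],"angular":[0,0,0]},{"hand":1,"offset":[-3,-5,14],"angular":[0,0,0]},{"hand":1,"offset":[-4.5,-8,14],"angular":[0,0,0]}]'

```text
time: 21.6
tool_pos: [0.4735, 0.1253, 0.1874]
tcp_rot: [-0.002, 3.135, 0.002]
wrist_force: [0.4, 0.5, 0.5]
width: 0.999
```

drive_tool --deltas '[{"hand":1,"offset":[-1,-3,0],"angular":[0,0,0]},{"hand":1,"offset":[-2,-6,0],"angular":[0,0,0]},{"hand":1,"offset":[-3.4,-9,0],"angular":[0,0,0]},{"hand":1,"offset":[-3.5,-10,0],"angular":[0,0,0]},{"hand":1,"offset":[-3.5,-10,0],"angular":[0,0,0]},{"hand":1,"offset":[-3.5,-10,0],"angular":[0,0,0]}]'

```text
time: 22.35
tool_pos: [0.4368, 0.026, 0.1825]
tcp_rot: [0.001, -3.14, 0.0]
wrist_force: [-0.9, -0.5, 0.4]
width: 0.999
```

```bash
python3 - <<'E'
from loc import *
s=bot.read_state(); print({k:np.round(s[k],4).tolist() for k in("time","tool_pos","tcp_rot","wrist_force")})
c=bot.read_camera("wrist"); np.savez("w11.npz",**c); cv2.imwrite("pics/w11.png",c["frame"]); H=hsv(c)
# jar cap top
p=pix(c,(.4368,.0243,.068)).astype(int); print("jar pred",p)
m=(H[...,1]<60)&(H[...,2]>110); M=np.zeros_like(m); y,x=p[1],p[0]; M[max(0,y-60):y+60,x-60:x+60]=m[max(0,y-60):y+60,x-60:x+60]
for k in blobs(c,M,200)[:2]:
    r=cv2.fitEllipse(k); print("ell",np.round(r[0],1),np.round(r[1],1),r[2],"at .068",ray(c,r[0],.068).round(4), cv2.boundingRect(k))
# drawer
for n,X in dict(faceIn=(.442,.2045,.089),cartTopNear=(.493,.2045,.078),cartFar=(.5235,.2045,.078),jigF=(.524,.2045,.083)).items(): print(n,pix(c,X).round(1))
u=int(pix(c,(.5,.2045,.078))[0])
for e in edges(c,u,40,330): print(u,e,[ray(c,(u,e[0]+.5),z)[:2].round(4).tolist() for z in(.089,.083,.078)])
E
```

```text
{'time': 22.35, 'tool_pos': [0.4368, 0.026, 0.1825], 'tcp_rot': [0.0014, -3.1401, 0.0001], 'wrist_force': [-0.901, -0.4711, 0.4463]}
jar pred [317 216]
ell [314.8 214.1] [55.3 65.1] 14.224146842956543 at .068 [0.4345 0.0226 0.068 ] (285, 176, 59, 70)
ell [359.8 161.9] [13.5 54.2] 95.1224136352539 at .068 [0.3941 0.0562 0.068 ] (334, 156, 43, 16)
faceIn [562.9 231.8]
cartTopNear [541.2 287.7]
cartFar [534.3 320.9]
jigF [537.6 324.7]
539 (132, [20, 53, 115], [17, 99, 124]) [[0.3716, 0.1739], [0.372, 0.1773], [0.3723, 0.1802]]
539 (133, [19, 85, 105], [18, 101, 134]) [[0.3723, 0.174], [0.3726, 0.1774], [0.3729, 0.1803]]
539 (195, [18, 101, 134], [17, 54, 108]) [[0.4149, 0.1819], [0.4162, 0.1856], [0.4174, 0.1886]]
539 (196, [18, 102, 137], [60, 6, 90]) [[0.4156, 0.1821], [0.417, 0.1857], [0.4181, 0.1887]]
539 (197, [17, 54, 108], [40, 7, 104]) [[0.4163, 0.1822], [0.4177, 0.1858], [0.4189, 0.1889]]
539 (198, [60, 6, 90], [38, 9, 112]) [[0.4171, 0.1823], [0.4185, 0.186], [0.4196, 0.189]]
539 (211, [60, 3, 99], [109, 46, 78]) [[0.4266, 0.1841], [0.4283, 0.1878], [0.4296, 0.1909]]
539 (212,
[... 1570 characters left out ...]
], [0.5118, 0.2034], [0.5147, 0.2067]]
539 (320, [19, 102, 177], [17, 110, 139]) [[0.5164, 0.2009], [0.5201, 0.2049], [0.5232, 0.2083]]
539 (321, [18, 105, 178], [19, 93, 101]) [[0.5173, 0.2011], [0.521, 0.2051], [0.5241, 0.2085]]
539 (322, [17, 110, 139], [17, 21, 108]) [[0.5182, 0.2012], [0.5219, 0.2053], [0.5251, 0.2087]]
539 (323, [19, 93, 101], [24, 11, 113]) [[0.5191, 0.2014], [0.5229, 0.2055], [0.526, 0.2089]]
539 (324, [17, 21, 108], [24, 10, 129]) [[0.52, 0.2016], [0.5238, 0.2056], [0.527, 0.209]]
539 (325, [24, 11, 113], [23, 12, 177]) [[0.5209, 0.2017], [0.5247, 0.2058], [0.5279, 0.2092]]
539 (326, [24, 10, 129], [15, 11, 194]) [[0.5218, 0.2019], [0.5257, 0.206], [0.5289, 0.2094]]
```

Face inner 0.4425, carton 0.4950–0.524, jig from 0.525: 52 mm free for the 46 mm jar. Jar at (0.437, 0.0235). Grasp it high.

drive_tool --deltas '[{"hand":1,"offset":[0.1,-0.2,-5],"angular":[0,0,0]},{"hand":1,"offset":[0.1,-0.2,-10],"angular":[0,0,0]},{"hand":1,"offset":[0.1,-0.2,-13],"angular":[0,0,0]},{"hand":1,"offset":[0.1,-0.2,-14.1],"angular":[0,0,0]},{"hand":1,"offset":[0.1,-0.2,-14.1],"angular":[0,0,0]},{"hand":0.3,"offset":[0.1,-0.2,-14.1],"angular":[0,0,0]},{"hand":0.3,"offset":[0.1,-0.2,-14.1],"angular":[0,0,0]},{"hand":0.3,"offset":[0.1,-0.2,-14.1],"angular":[0,0,0]}]'

```text
time: 23.4
tool_pos: [0.4399, 0.0225, 0.0443]
tcp_rot: [-0.002, 3.139, -0.003]
wrist_force: [-6.7, -3.4, 35.3]
width: 0.386
```

drive_tool --deltas '[{"hand":0.3,"offset":[0,0,0],"angular":[0,0,0]},{"hand":0.3,"offset":[0,0,0],"angular":[0,0,0]},{"hand":0.3,"offset":[0,0,0],"angular":[0,0,0]},{"hand":0.3,"offset":[0,0,0],"angular":[0,0,0]}]'

```text
time: 23.9
tool_pos: [0.4414, 0.0208, 0.0457]
tcp_rot: [-0.003, 3.137, -0.008]
wrist_force: [-3.5, -9.3, 21.7]
width: 0.301
```

drive_tool --deltas '[{"hand":0.3,"offset":[0,0,2],"angular":[0,0,0]},{"hand":0.3,"offset":[0,0,6],"angular":[0,0,0]},{"hand":0.3,"offset":[0.2,2,11],"angular":[0,0,0]},{"hand":0.3,"offset":[0.8,6,12],"angular":[0,0,0]},{"hand":0.3,"offset":[1.3,10,12],"angular":[0,0,0]},{"hand":0.3,"offset":[2,14,12],"angular":[0,0,0]},{"hand":0.3,"offset":[2.5,17,12],"angular":[0,0,0]},{"hand":0.3,"offset":[2.8,18.1,12],"angular":[0,0,0]}]'

```text
time: 24.9
tool_pos: [0.4656, 0.2057, 0.1617]
tcp_rot: [0.004, -3.14, 0.0]
wrist_force: [-0.2, 0.7, -0.6]
width: 0.301
```

```bash
python3 - <<'E'
from loc import *
s=bot.read_state(); print({k:np.round(s[k],4).tolist() for k in("time","tool_pos","tcp_rot","wrist_force","width")}); t=s["tool_pos"]
c=bot.read_camera("wrist"); np.savez("w12.npz",**c); H=hsv(c); cv2.imwrite("pics/w12.png",c["frame"])
zt=t[2]+.028
print("pred cap top rows for jar centred on TCP",[pix(c,(t[0]+d,t[1],zt)).round(1).tolist() for d in(-.023,0,.023)])
for u in(305,318,331):
  last=-9
  for e in edges(c,u,90,420):
    if e[0]-last>1: print(u,e,[ray(c,(u,e[0]+.5),z)[0].round(4) for z in(.089,.078,zt)])
    last=e[0]
E
```

```text
{'time': 24.9, 'tool_pos': [0.4656, 0.2057, 0.1617], 'tcp_rot': [0.0036, -3.1403, 0.0002], 'wrist_force': [-0.2109, 0.6957, -0.5622], 'width': 0.3008}
pred cap top rows for jar centred on TCP [[319.7, 260.4], [319.5, 311.2], [319.4, 357.5]]
305 (91, [19, 64, 95], [18, 108, 134]) [np.float64(0.3754), np.float64(0.3749), np.float64(0.3794)]
305 (112, [18, 108, 146], [17, 111, 113]) [np.float64(0.3874), np.float64(0.3875), np.float64(0.3863)]
305 (164, [17, 100, 92], [17, 24, 96]) [np.float64(0.4188), np.float64(0.4204), np.float64(0.4045)]
305 (181, [30, 5, 111], [109, 23, 90]) [np.float64(0.4298), np.float64(0.4318), np.float64(0.4108)]
305 (189, [25, 23, 133], [30, 5, 113]) [np.float64(0.435), np.float64(0.4373), np.float64(0.4138)]
305 (194, [107, 184, 75], [106, 184, 94]) [np.float64(0.4383), np.float64(0.4408), np.float64(0.4157)]
305 (199, [107, 173, 150], [107, 171, 116]) [np.float64(0.4416), np.float64(0.4443), np.float64(0.4176)]
305 (235, [107, 170, 87], [107, 87, 76]) [np.float64(0.4666), np.float64(0.4704), np.float64(0.432)]
305 (238, [13, 68, 79], [16, 124, 84]) [np.float
[... 2790 characters left out ...]
6, 205, 72], [106, 183, 107]) [np.float64(0.4389), np.float64(0.4414), np.float64(0.4161)]
331 (267, [16, 116, 103], [17, 112, 159]) [np.float64(0.4901), np.float64(0.495), np.float64(0.4456)]
331 (292, [18, 111, 166], [18, 102, 187]) [np.float64(0.5095), np.float64(0.5152), np.float64(0.4568)]
331 (302, [18, 100, 191], [17, 110, 151]) [np.float64(0.5175), np.float64(0.5236), np.float64(0.4614)]
331 (326, [24, 6, 213], [30, 4, 193]) [np.float64(0.5374), np.float64(0.5444), np.float64(0.4729)]
331 (355, [130, 12, 66], [110, 18, 87]) [np.float64(0.5626), np.float64(0.5708), np.float64(0.4875)]
331 (357, [110, 18, 87], [103, 20, 113]) [np.float64(0.5644), np.float64(0.5727), np.float64(0.4886)]
```

The jar slipped out of the grip (opening 0.30, no weight). Find where it is now.

```bash
python3 - <<'E'
from loc import *
c=bot.read_camera("top"); H=hsv(c); m=(H[...,1]<50)&(H[...,2]>140)
M=np.zeros_like(m); M[255:345,285:440]=m[255:345,285:440]
for k in blobs(c,M,60): 
    r=cv2.minAreaRect(k); print("top",np.round(r[0],1),np.round(r[1],1),round(r[2]),cv2.contourArea(k),"z.068",ray(c,r[0],.068)[:2].round(4),"z.03",ray(c,r[0],.046)[:2].round(4))
d=bot.read_camera("scene"); G=hsv(d); m=(G[...,1]<45)&(G[...,2]>130); p=pix(d,(.437,.0235,.034)).astype(int); print("scene pred",p,[pix(d,(.437,.0235,z)).round(1).tolist() for z in(0,.068)])
M=np.zeros_like(m); M[p[1]-90:p[1]+90,p[0]-90:p[0]+90]=m[p[1]-90:p[1]+90,p[0]-90:p[0]+90]
for k in blobs(d,M,60): r=cv2.minAreaRect(k); print("scene",np.round(r[0],1),np.round(r[1],1),round(r[2]),cv2.boundingRect(k))
# wrist picture w11/w12 white blob
c=dict(np.load("w12.npz")); H=hsv(c); m=(H[...,1]<50)&(H[...,2]>120); M=np.zeros_like(m); M[0:300,0:260]=m[0:300,0:260]
for k in blobs(c,M,150): r=cv2.minAreaRect(k); print("w12",np.round(r[0],1),np.round(r[1],1),round(r[2]),"z.068",ray(c,r[0],.068)[:2].round(4))
print("pred w12",pix(c,(.437,.0235,.068)))
E
```

```text
top [426.5 272.5] [35. 25.] 90 804.0 z.068 [ 0.4944 -0.1157] z.03 [ 0.4958 -0.1213]
top [356.  303.5] [23. 24.] 90 428.5 z.068 [0.4368 0.0243] z.03 [0.4367 0.0224]
top [428.5 313. ] [24. 21.] 90 370.5 z.068 [ 0.4162 -0.1155] z.03 [ 0.4156 -0.121 ]
top [296.5 327.5] [31. 19.] 90 345.0 z.068 [0.3933 0.1398] z.03 [0.3921 0.1408]
top [336.5 322.5] [ 9. 17.] 90 120.0 z.068 [0.4014 0.0629] z.03 [0.4003 0.0619]
top [377.  324.5] [ 7. 22.] 90 105.0 z.068 [ 0.3962 -0.0149] z.03 [ 0.395  -0.0179]
scene pred [310 326] [[310.6, 342.9], [309.8, 309.8]]
scene [281.1 347.3] [131.9  35.3] 27 (220, 311, 114, 81)
scene [311.6 317.9] [35.  31.8] 83 (295, 301, 33, 36)
scene [384.5 399.5] [31. 29.] 90 (370, 384, 30, 32)
scene [377.8 253. ] [ 8.2 52.4] 62 (354, 237, 46, 31)
scene [225.4 272.7] [14.8  7.2] 27 (220, 267, 14, 12)
scene [226.3 259.2] [17.5  5.5] 34 (220, 253, 14, 13)
w12 [ 81.7 182. ] [ 66.  106.9] 80 z.068 [0.4343 0.0387]
w12 [237. 110.] [94. 44.] 90 z.068 [0.3861 0.1511]
w12 [ 35.3 118.5] [68.8 20.1] 3 z.068 [0.3917 0.0163]
w12 [140. 127.] [27.1 51.5] 89 z.068 [0.397  0.0853]
w12 [194.5 130.2] [33.9 14.7] 4 z.068 [0.3991 0.1217]
pred w12 [ 60.76907874 185.64566001]
```

```bash
python3 - <<'E'
from loc import *
for n,box in(("top",(270,335,330,385)),("scene",(290,365,285,340))):
    a=cv2.imread(f"pics/{n}0.png"); c=bot.read_camera(n); b=c["frame"]; y0,y1,x0,x1=box
    d=np.abs(a.astype(int)-b.astype(int)).max(2)[y0:y1,x0:x1]; ys,xs=np.where(d>25); print(n,d.max(),len(ys),(xs.min()+x0,xs.max()+x0,ys.min()+y0,ys.max()+y0) if len(ys) else 0)
    for f in(a,b):
        h=cv2.cvtColor(f,cv2.COLOR_BGR2HSV).astype(int); m=(h[...,1]<50)&(h[...,2]>140); M=np.zeros_like(m); M[y0:y1,x0:x1]=m[y0:y1,x0:x1]
        k=blobs(c,M,60)[0]; M0=cv2.moments(k); print(n,cv2.boundingRect(k),M0["m10"]/M0["m00"],M0["m01"]/M0["m00"])
    if n=="scene": 
        h=cv2.cvtColor(b,cv2.COLOR_BGR2HSV); print(h[300:360:3,311].tolist()); h=cv2.cvtColor(a,cv2.COLOR_BGR2HSV); print(h[300:360:3,311].tolist())
for f in("w3","w11","w12"):
    c=dict(np.load(f+".npz")); print(f,pix(c,(.437,.0235,.068)).round(1),pix(c,(.437,.0235,0)).round(1))
E
```

```text
top 20 0 0
top (344, 292, 25, 24) 355.9148936170213 303.2434988179669
top (344, 292, 25, 24) 355.89445091191305 303.3042297244858
scene 32 26 (np.int64(285), np.int64(297), np.int64(298), np.int64(300))
scene (295, 301, 33, 53) 309.4866939611054 324.0274650290003
scene (295, 301, 33, 53) 310.45473071324597 325.6752547307132
[[16, 65, 222], [24, 5, 252], [23, 4, 253], [23, 4, 252], [15, 4, 253], [23, 4, 253], [23, 4, 252], [20, 9, 243], [18, 25, 132], [18, 24, 127], [16, 25, 130], [23, 32, 137], [23, 47, 153], [23, 46, 154], [22, 46, 151], [23, 46, 150], [23, 46, 150], [23, 47, 151], [21, 59, 138], [17, 116, 119]]
[[16, 66, 217], [24, 5, 250], [23, 4, 251], [20, 6, 251], [18, 5, 251], [23, 4, 251], [20, 6, 251], [19, 12, 240], [18, 24, 127], [19, 23, 123], [20, 25, 124], [19, 33, 133], [23, 47, 147], [22, 46, 149], [23, 45, 146], [22, 47, 147], [23, 44, 145], [23, 46, 144], [21, 61, 133], [17, 117, 113]]
w3 [160.1 224.6] [187.3 204.4]
w11 [316.  217.1] [316.5 197.4]
w12 [ 60.8 185.6] [111.7 170.4]
```

The jar has not moved by a pixel: the shallow grip slid off its cap. Retry with the fingers 8 mm deeper, watching the closing separately.

drive_tool --deltas '[{"hand":1,"offset":[-0.5,-4,0],"angular":[0,0,0]},{"hand":1,"offset":[-1,-8,0],"angular":[0,0,0]},{"hand":1,"offset":[-1.8,-12,0],"angular":[0,0,0]},{"hand":1,"offset":[-2.5,-16,0],"angular":[0,0,0]},{"hand":1,"offset":[-2.75,-18.1,0],"angular":[0,0,0]},{"hand":1,"offset":[-2.75,-18.1,-4],"angular":[0,0,0]},{"hand":1,"offset":[-2.75,-18.1,-6],"angular":[0,0,0]},{"hand":1,"offset":[-2.75,-18.1,-6],"angular":[0,0,0]}]'

```text
time: 26.15
tool_pos: [0.4354, 0.0223, 0.0994]
tcp_rot: [-0.002, -3.135, 0.001]
wrist_force: [0.5, -0.8, 0.5]
width: 1.0
```

```bash
python3 - <<'E'
from loc import *
s=bot.read_state(); print({k:np.round(s[k],4).tolist() for k in("time","tool_pos","tcp_rot","wrist_force","width")}); t=s["tool_pos"]
c=bot.read_camera("wrist"); cv2.imwrite("pics/w13.png",c["frame"]); H=hsv(c)
cir=[pix(c,(t[0]+.023*np.cos(a),t[1]+.023*np.sin(a),.068)) for a in np.linspace(0,2*np.pi,40)]
cir=np.array(cir); print("if centred at TCP: cols",cir[:,0].min().round(1),cir[:,0].max().round(1),"rows",cir[:,1].min().round(1),cir[:,1].max().round(1))
r0=int(cir[:,1].mean()); m=(H[...,1]<60)
print("row",r0,[(u,int(H[r0,u,1]),int(H[r0,u,2])) for u in range(250,390,4)])
u0=int(cir[:,0].mean()); print("col",u0,[(r,int(H[r,u0,1]),int(H[r,u0,2])) for r in range(130,330,4)])
E
```

```text
{'time': 26.15, 'tool_pos': [0.4354, 0.0223, 0.0994], 'tcp_rot': [-0.0018, -3.135, 0.0011], 'wrist_force': [0.5414, -0.821, 0.4989], 'width': 0.9998}
if centred at TCP: cols 279.0 359.7 rows 218.9 293.8
row 257 [(250, 104, 110), (254, 105, 109), (258, 113, 104), (262, 105, 102), (266, 119, 107), (270, 111, 117), (274, 116, 114), (278, 110, 114), (282, 3, 176), (286, 3, 201), (290, 1, 200), (294, 4, 203), (298, 1, 201), (302, 1, 204), (306, 2, 205), (310, 2, 206), (314, 2, 205), (318, 1, 206), (322, 1, 203), (326, 1, 206), (330, 1, 206), (334, 2, 211), (338, 1, 206), (342, 0, 205), (346, 2, 208), (350, 1, 201), (354, 1, 201), (358, 26, 156), (362, 103, 136), (366, 103, 139), (370, 101, 137), (374, 96, 135), (378, 97, 134), (382, 91, 135), (386, 81, 129)]
col 319 [(130, 99, 134), (134, 102, 138), (138, 101, 136), (142, 99, 132), (146, 97, 103), (150, 96, 77), (154, 86, 74), (158, 70, 73), (162, 8, 99), (166, 12, 87), (170, 6, 86), (174, 8, 97), (178, 3, 99), (182, 12, 84), (186, 91, 73), (190, 73, 80), (194, 88, 78), (198, 32, 105), (202, 24, 118), (206, 22, 115), (210, 26, 116), (214, 12, 107), (218, 3, 99), (222, 0, 100), (226, 3, 159), (230, 3, 203), (234, 1, 205), (238, 1, 204), (242, 2, 206), (246, 1, 203), (250, 3, 202), (254, 1, 205), (258, 1, 206), (262, 4, 206), (266, 1, 206), (270, 0, 206), (274, 1, 207), (278, 2, 206), (282, 1, 207), (286, 1, 209), (290, 1, 211), (294, 1, 209), (298, 86, 122), (302, 94, 125), (306, 102, 128), (310, 101, 134), (314, 91, 135), (318, 104, 128), (322, 114, 130), (326, 103, 138)]
```

drive_tool --deltas '[{"hand":1,"offset":[0.2,0.05,-3],"angular":[0,0,0]},{"hand":1,"offset":[0.25,0.05,-5.5],"angular":[0,0,0]},{"hand":1,"offset":[0.25,0.05,-6.6],"angular":[0,0,0]},{"hand":1,"offset":[0.25,0.05,-6.6],"angular":[0,0,0]}]' --force 40

```text
time: 26.7
tool_pos: [0.4403, 0.0237, 0.0354]
tcp_rot: [0.001, -3.139, 0.001]
wrist_force: [0.4, -0.8, 0.9]
width: 1.003
```

drive_tool --deltas '[{"hand":0.45,"offset":[0,0,0],"angular":[0,0,0]},{"hand":0.45,"offset":[0,0,0],"angular":[0,0,0]},{"hand":0.45,"offset":[0,0,0],"angular":[0,0,0]}]'

```text
time: 27.08
tool_pos: [0.4418, 0.0237, 0.0366]
tcp_rot: [-0.001, 3.141, -0.001]
wrist_force: [-0.8, -1.3, 4.7]
width: 0.504
```

drive_tool --deltas '[{"hand":0.45,"offset":[0,0,0],"angular":[0,0,0]},{"hand":0.45,"offset":[0,0,0],"angular":[0,0,0]}]'

```text
time: 27.32
tool_pos: [0.4417, 0.0237, 0.0366]
tcp_rot: [-0.001, 3.141, -0.001]
wrist_force: [-1.0, -1.0, 5.1]
width: 0.507
```

drive_tool --deltas '[{"hand":0.4,"offset":[0,0,1.5],"angular":[0,0,0]},{"hand":0.4,"offset":[0,0,5],"angular":[0,0,0]},{"hand":0.4,"offset":[0.3,2,10],"angular":[0,0,0]},{"hand":0.4,"offset":[1,6,12],"angular":[0,0,0]},{"hand":0.4,"offset":[1.8,10,12],"angular":[0,0,0]},{"hand":0.4,"offset":[2.5,14,12],"angular":[0,0,0]},{"hand":0.4,"offset":[3,17,12],"angular":[0,0,0]},{"hand":0.4,"offset":[3,18.1,12],"angular":[0,0,0]}]'

```text
time: 28.32
tool_pos: [0.4702, 0.2063, 0.1557]
tcp_rot: [0.004, -3.14, 0.001]
wrist_force: [0.4, -0.2, -2.0]
width: 0.503
```

drive_tool --deltas '[{"hand":0.4,"offset":[0,0,0],"angular":[0,0,0]},{"hand":0.4,"offset":[0,0,0],"angular":[0,0,0]}]'

```text
time: 28.58
tool_pos: [0.4699, 0.2038, 0.155]
tcp_rot: [0.0, -3.139, 0.002]
wrist_force: [-0.0, 0.3, -2.0]
width: 0.509
```

```bash
python3 - <<'E'
from loc import *
s=bot.read_state(); print({k:np.round(s[k],4).tolist() for k in("time","tool_pos","tcp_rot","wrist_force","width")}); t=s["tool_pos"]
c=bot.read_camera("wrist"); cv2.imwrite("pics/w14.png",c["frame"]); H=hsv(c)
zt=t[2]-.0366+.068
cir=np.array([pix(c,(t[0]+.023*np.cos(a),t[1]+.023*np.sin(a),zt)) for a in np.linspace(0,2*np.pi,40)]); print("centred: cols",cir[:,0].min().round(1),cir[:,0].max().round(1),"rows",cir[:,1].min().round(1),cir[:,1].max().round(1))
M=(H[...,1]<30)&(H[...,2]>150); M[:200]=0; M[360:]=0; M[:,:240]=0; M[:,400:]=0
for k in blobs(c,M,500)[:2]:
    x,y,w,h=cv2.boundingRect(k); print("cap",x,y,w,h,"x near/far",ray(c,(320,y),zt)[0].round(4),ray(c,(320,y+h),zt)[0].round(4),"y",ray(c,(x,y+h/2),zt)[1].round(4),ray(c,(x+w,y+h/2),zt)[1].round(4))
for u in(268,318): print(u,[(e[0],ray(c,(u,e[0]+.5),.089)[0].round(4)) for e in edges(c,u,120,245)])
print("pred .4425 row",pix(c,(.4425,.2045,.089)))
E
```

```text
{'time': 28.575, 'tool_pos': [0.4699, 0.2038, 0.155], 'tcp_rot': [0.0001, -3.1389, 0.0019], 'wrist_force': [-0.0205, 0.2582, -2.0497], 'width': 0.5087}
centred: cols 263.4 375.6 rows 263.8 362.4
cap 266 259 101 95 x near/far 0.4449 0.4886 y 0.1821 0.2232
268 []
318 [(160, np.float64(0.4197)), (161, np.float64(0.4203)), (162, np.float64(0.4209)), (178, np.float64(0.4308)), (179, np.float64(0.4315)), (180, np.float64(0.4321)), (181, np.float64(0.4327)), (185, np.float64(0.4353)), (186, np.float64(0.4359)), (187, np.float64(0.4366)), (211, np.float64(0.4522)), (212, np.float64(0.4529)), (213, np.float64(0.4535)), (236, np.float64(0.4692)), (238, np.float64(0.4706)), (239, np.float64(0.4713))]
pred .4425 row [320.39961348 196.73862872]
```

Jar held; its centre is 3 mm behind the TCP in x. Lower it between face (0.442) and carton (0.4945).

drive_tool --deltas '[{"hand":0.4,"offset":[0.15,0.05,-1.5],"angular":[0,0,0]},{"hand":0.4,"offset":[0.15,0.05,-3.5],"angular":[0,0,0]},{"hand":0.4,"offset":[0.15,0.05,-5.5],"angular":[0,0,0]},{"hand":0.4,"offset":[0.15,0.05,-7],"angular":[0,0,0]},{"hand":0.4,"offset":[0.15,0.05,-8.5],"angular":[0,0,0]},{"hand":0.4,"offset":[0.15,0.05,-9.7],"angular":[0,0,0]},{"hand":0.4,"offset":[0.15,0.05,-10.4],"angular":[0,0,0]},{"hand":0.4,"offset":[0.15,0.05,-10.4],"angular":[0,0,0]}]'

```text
time: 29.62
tool_pos: [0.4714, 0.2052, 0.0506]
tcp_rot: [0.001, -3.138, 0.001]
wrist_force: [0.4, 0.4, -1.6]
width: 0.504
```

drive_tool --deltas '[{"hand":0.4,"offset":[0,0,-0.3],"angular":[0,0,0]},{"hand":0.4,"offset":[0,0,-0.6],"angular":[0,0,0]},{"hand":0.4,"offset":[0,0,-0.8],"angular":[0,0,0]},{"hand":0.4,"offset":[0,0,-0.8],"angular":[0,0,0]}]'

```text
time: 30.12
tool_pos: [0.473, 0.2055, 0.0447]
tcp_rot: [0.001, -3.141, 0.0]
wrist_force: [-2.4, -1.6, 6.1]
width: 0.507
```

```bash
python3 - <<'E'
from loc import *
s=bot.read_state(); t=s["tool_pos"]; print({k:np.round(s[k],4).tolist() for k in("time","tool_pos","tcp_rot","wrist_force","width")})
c=bot.read_camera("wrist"); cv2.imwrite("pics/w15.png",c["frame"]); H=hsv(c)
for u in(300,325):
    L=edges(c,u,100,420); last=-9
    for e in L:
        if e[0]-last>2: print(u,e,[ray(c,(u,e[0]+.5),z)[0].round(4) for z in(.089,.083,.077)])
        last=e[0]
E
```

```text
{'time': 30.125, 'tool_pos': [0.473, 0.2055, 0.0447], 'tcp_rot': [0.001, -3.1415, 0.0003], 'wrist_force': [-2.4061, -1.5633, 6.1174], 'width': 0.5069}
300 (185, [15, 91, 95], [20, 15, 101]) [np.float64(0.4164), np.float64(0.4176), np.float64(0.4188)]
300 (189, [45, 5, 100], [30, 2, 122]) [np.float64(0.4177), np.float64(0.419), np.float64(0.4202)]
300 (214, [40, 7, 112], [106, 54, 80]) [np.float64(0.4263), np.float64(0.428), np.float64(0.4297)]
300 (221, [105, 194, 75], [30, 5, 110]) [np.float64(0.4287), np.float64(0.4306), np.float64(0.4324)]
300 (230, [30, 20, 125], [26, 24, 148]) [np.float64(0.432), np.float64(0.4339), np.float64(0.4359)]
300 (236, [50, 6, 119], [108, 112, 82]) [np.float64(0.4341), np.float64(0.4362), np.float64(0.4383)]
300 (255, [108, 168, 85], [106, 210, 73]) [np.float64(0.4412), np.float64(0.4436), np.float64(0.446)]
300 (262, [165, 4, 115], [30, 4, 138]) [np.float64(0.4438), np.float64(0.4464), np.float64(0.449)]
300 (349, [30, 1, 218], [8, 6, 183]) [np.float64(0.48), np.float64(0.4843), np.float64(0.4887)]
300 (362, [16, 121, 80], [17, 118, 117]) [np.float64(
[... 663 characters left out ...]
 [30, 22, 140], [30, 7, 110]) [np.float64(0.4327), np.float64(0.4347), np.float64(0.4367)]
325 (236, [53, 8, 123], [110, 92, 83]) [np.float64(0.4341), np.float64(0.4362), np.float64(0.4383)]
325 (257, [107, 187, 71], [126, 11, 113]) [np.float64(0.4419), np.float64(0.4444), np.float64(0.4469)]
325 (352, [0, 1, 208], [11, 14, 144]) [np.float64(0.4813), np.float64(0.4858), np.float64(0.4902)]
325 (362, [16, 131, 76], [16, 122, 107]) [np.float64(0.4859), np.float64(0.4906), np.float64(0.4952)]
325 (398, [18, 115, 162], [17, 121, 131]) [np.float64(0.5032), np.float64(0.5087), np.float64(0.5142)]
325 (416, [18, 104, 174], [17, 108, 135]) [np.float64(0.5124), np.float64(0.5184), np.float64(0.5243)]
```

Jar is on the floor (6 N) between face and carton. Release, rise, and move round in front of the drawer face with the fingers shut.

drive_tool --deltas '[{"hand":0.55,"offset":[0,0,0.1],"angular":[0,0,0]},{"hand":0.65,"offset":[0,0,0.15],"angular":[0,0,0]},{"hand":0.75,"offset":[0,0,0.15],"angular":[0,0,0]},{"hand":0.8,"offset":[0,0,2],"angular":[0,0,0]},{"hand":0.8,"offset":[0,0,7],"angular":[0,0,0]},{"hand":0.5,"offset":[-2,0,12],"angular":[0,0,0]},{"hand":0.2,"offset":[-5,0,13],"angular":[0,0,0]},{"hand":0,"offset":[-8,0,13],"angular":[0,0,0]}]'

```text
time: 31.18
tool_pos: [0.3926, 0.206, 0.1765]
tcp_rot: [-0.0, 3.139, 0.003]
wrist_force: [-0.6, 1.2, 0.0]
width: 0.16
```

drive_tool --deltas '[{"hand":0,"offset":[0,0,0],"angular":[0,0,0]},{"hand":0,"offset":[0,0,0],"angular":[0,0,0]}]'

```text
time: 31.42
tool_pos: [0.3925, 0.2056, 0.174]
tcp_rot: [0.001, -3.141, -0.0]
wrist_force: [0.5, -0.8, -0.1]
width: -0.003
```

```bash
python3 - <<'E'
from loc import *
s=bot.read_state(); t=s["tool_pos"]; print({k:np.round(s[k],4).tolist() for k in("time","tool_pos","tcp_rot","wrist_force","width")})
c=bot.read_camera("wrist"); cv2.imwrite("pics/w16.png",c["frame"]); H=hsv(c)
for u in(300,325):
    L=edges(c,u,100,420); last=-9
    for e in L:
        if e[0]-last>2: print(u,e,[ray(c,(u,e[0]+.5),z)[0].round(4) for z in(.089,.083,.077)])
        last=e[0]
# row profile across the jar cap, carton, jig for y centring
for n,x,z in(("jar",.4685,.076),("carton",.505,.078),("jig",.534,.083)):
    r=int(pix(c,(x,.2045,z))[1])
    if 0<=r<480:
        row=H[r]; d=np.abs(np.diff(row[:,2]))+np.abs(np.diff(row[:,1])); u=[i for i in np.where(d>35)[0] if 250<i<400]; print(n,r,[(int(i),ray(c,(i+.5,r),z)[1].round(4)) for i in u])
d=bot.read_camera("top"); G=hsv(d); print("top view cols/rows", [pix(d,X).round(1).tolist() for X in((.4685,.2045,.076),(.51,.2045,.078))])
E
```

```text
{'time': 31.425, 'tool_pos': [0.3925, 0.2056, 0.174], 'tcp_rot': [0.0012, -3.1413, -0.0002], 'wrist_force': [0.4931, -0.7708, -0.1487], 'width': -0.0025}
300 (170, [24, 53, 126], [18, 71, 104]) [np.float64(0.3516), np.float64(0.3526), np.float64(0.3536)]
300 (175, [16, 92, 86], [17, 98, 135]) [np.float64(0.355), np.float64(0.3561), np.float64(0.3571)]
300 (196, [18, 107, 146], [17, 112, 114]) [np.float64(0.3695), np.float64(0.3709), np.float64(0.3723)]
300 (247, [17, 105, 85], [20, 24, 95]) [np.float64(0.407), np.float64(0.4093), np.float64(0.4115)]
300 (251, [90, 3, 98], [53, 8, 122]) [np.float64(0.4101), np.float64(0.4124), np.float64(0.4148)]
300 (263, [45, 5, 112], [104, 32, 88]) [np.float64(0.4195), np.float64(0.422), np.float64(0.4246)]
300 (269, [110, 161, 76], [106, 42, 92]) [np.float64(0.4242), np.float64(0.4269), np.float64(0.4296)]
300 (279, [30, 7, 116], [110, 82, 78]) [np.float64(0.4323), np.float64(0.4352), np.float64(0.4381)]
300 (286, [107, 184, 75], [107, 185, 98]) [np.float64(0.4381), np.float64(0.4411), np.float64(0.4441)]
300 (315, [70, 14, 55], [100, 10, 74]) [np
[... 3183 characters left out ...]
)), (287, np.float64(0.179)), (291, np.float64(0.1824)), (302, np.float64(0.1916)), (306, np.float64(0.195)), (312, np.float64(0.2001)), (313, np.float64(0.2009)), (323, np.float64(0.2093)), (326, np.float64(0.2118)), (327, np.float64(0.2127)), (328, np.float64(0.2135)), (329, np.float64(0.2144)), (337, np.float64(0.2211)), (345, np.float64(0.2278)), (355, np.float64(0.2363)), (359, np.float64(0.2396)), (363, np.float64(0.243)), (364, np.float64(0.2438)), (365, np.float64(0.2447)), (372, np.float64(0.2506)), (373, np.float64(0.2514)), (375, np.float64(0.2531)), (384, np.float64(0.2607)), (387, np.float64(0.2632)), (389, np.float64(0.2649))]
top view cols/rows [[262.3, 288.5], [262.2, 266.8]]
```

```bash
python3 - <<'E'
from loc import *
d=bot.read_camera("top"); G=hsv(d)
for u in(255,262,269): print(u,[(r,*G[r,u].tolist()) for r in range(240,316,3)])
for r in(288,267,257): print(r,[(u,*G[r,u].tolist()) for u in range(240,290,3)])
print({n:pix(d,X).round(1).tolist() for n,X in dict(jarNear=(.4455,.2045,.076),jarFar=(.4915,.2045,.076),cartNear=(.4945,.2045,.078),cartFar=(.5245,.2045,.078),jigNear=(.525,.2045,.083),jigFar=(.543,.2045,.083)).items()})
E
```

```text
255 [(240, 108, 11, 116), (243, 112, 70, 66), (246, 112, 75, 65), (249, 113, 39, 79), (252, 19, 20, 204), (255, 18, 21, 209), (258, 17, 21, 197), (261, 16, 94, 160), (264, 16, 121, 173), (267, 16, 126, 166), (270, 16, 128, 163), (273, 16, 127, 162), (276, 15, 105, 109), (279, 120, 6, 134), (282, 10, 8, 196), (285, 11, 10, 200), (288, 9, 9, 202), (291, 9, 9, 203), (294, 8, 10, 205), (297, 5, 9, 180), (300, 111, 77, 93), (303, 109, 133, 109), (306, 113, 11, 91), (309, 15, 16, 62), (312, 18, 26, 49), (315, 10, 16, 49)]
262 [(240, 108, 11, 117), (243, 112, 71, 68), (246, 112, 72, 67), (249, 113, 42, 79), (252, 17, 20, 203), (255, 19, 21, 208), (258, 17, 21, 197), (261, 15, 94, 160), (264, 16, 121, 173), (267, 16, 124, 164), (270, 16, 127, 161), (273, 16, 128, 158), (276, 14, 56, 131), (279, 11, 10, 203), (282, 11, 10, 204), (285, 13, 11, 203), (288, 4, 9, 203), (291, 9, 9, 203), (294, 11, 10, 204), (297, 9, 9, 198), (300, 0, 6, 136), (303, 109, 126, 109), (306, 120, 2, 106), (309, 23, 10, 103), (312, 16, 61, 80), (315, 15, 78, 72)]
269 [(240, 115, 13, 118), (243, 112, 78, 72), (246, 112,
[... 955 characters left out ...]
(261, 16, 128, 164), (264, 16, 127, 163), (267, 16, 127, 162), (270, 16, 127, 161), (273, 16, 123, 137), (276, 174, 18, 72), (279, 160, 13, 57), (282, 17, 72, 64), (285, 16, 77, 76), (288, 15, 91, 107)]
257 [(240, 16, 73, 73), (243, 16, 71, 75), (246, 15, 62, 74), (249, 14, 46, 72), (252, 13, 13, 142), (255, 16, 21, 203), (258, 17, 22, 207), (261, 17, 20, 205), (264, 15, 20, 203), (267, 19, 20, 201), (270, 15, 20, 176), (273, 15, 18, 84), (276, 113, 66, 66), (279, 6, 22, 58), (282, 17, 78, 69), (285, 17, 83, 89), (288, 16, 94, 114)]
{'jarNear': [262.2, 300.6], 'jarFar': [262.3, 276.5], 'cartNear': [262.2, 274.8], 'cartFar': [262.3, 259.3], 'jigNear': [261.9, 258.8], 'jigFar': [262.0, 249.5]}
```

Row confirmed from the top camera: jar rows 277–300, carton 260–276, jig 250–259, all where predicted. Lower in front of the face and push.

drive_tool --deltas '[{"hand":0,"offset":[0,-0.1,-4],"angular":[0,0,0]},{"hand":0,"offset":[0,-0.1,-8],"angular":[0,0,0]},{"hand":0,"offset":[0,-0.1,-9.8],"angular":[0,0,0]},{"hand":0,"offset":[1.5,-0.1,-9.8],"angular":[0,0,0]},{"hand":0,"offset":[2.6,-0.1,-9.8],"angular":[0,0,0]},{"hand":0,"offset":[3.4,-0.1,-9.8],"angular":[0,0,0]},{"hand":0,"offset":[4.2,-0.1,-9.8],"angular":[0,0,0]},{"hand":0,"offset":[5,-0.1,-9.8],"angular":[0,0,0]}]'

```text
time: 32.58
tool_pos: [0.4426, 0.2044, 0.0755]
tcp_rot: [0.001, -3.14, 0.0]
wrist_force: [0.0, 0.3, 0.5]
width: -0.001
```

drive_tool --deltas '[{"hand":0,"offset":[0.8,0,0],"angular":[0,0,0]},{"hand":0,"offset":[1.6,0,0],"angular":[0,0,0]},{"hand":0,"offset":[2.4,0,0],"angular":[0,0,0]},{"hand":0,"offset":[3.2,0,0],"angular":[0,0,0]},{"hand":0,"offset":[4,0,0],"angular":[0,0,0]},{"hand":0,"offset":[4.8,0,0],"angular":[0,0,0]},{"hand":0,"offset":[5.6,0,0],"angular":[0,0,0]},{"hand":0,"offset":[6.4,0,0],"angular":[0,0,0]}]'

```text
time: 33.58
tool_pos: [0.5063, 0.2043, 0.0751]
tcp_rot: [0.001, -3.139, 0.001]
wrist_force: [0.2, 0.1, 0.5]
width: 0.0
```

```bash
python3 - <<'E'
from loc import *
d=bot.read_camera("top"); G=hsv(d)
for u in(255,262): print(u,[(r,*G[r,u].tolist()) for r in range(216,318,4)])
d=bot.read_camera("scene"); print([pix(d,X).round().tolist() for X in((.4385,.2045,.083),(.513,.2045,.083))]); cv2.imwrite("pics/s20.png",d["frame"])
a=cv2.imread("pics/s7.png")
s=bot.read_state(); print({k:np.round(s[k],4).tolist() for k in("time","tool_pos","wrist_force","torque")})
p=pix(d,(.4385,.235,.08)).astype(int); G=hsv(d); print(p,G[p[1]-2:p[1]+30:4,p[0]-10:p[0]+40:4,0].tolist())
E
```

```text
255 [(216, 89, 77, 106), (220, 89, 78, 101), (224, 89, 81, 98), (228, 89, 81, 94), (232, 88, 80, 86), (236, 87, 76, 70), (240, 86, 63, 57), (244, 88, 64, 64), (248, 87, 73, 70), (252, 87, 71, 72), (256, 86, 76, 67), (260, 86, 67, 61), (264, 85, 51, 55), (268, 85, 52, 54), (272, 79, 43, 48), (276, 86, 43, 48), (280, 66, 20, 64), (284, 20, 13, 60), (288, 8, 9, 115), (292, 8, 9, 115), (296, 8, 9, 115), (300, 110, 104, 86), (304, 108, 74, 79), (308, 21, 18, 99), (312, 16, 67, 80), (316, 15, 81, 76)]
262 [(216, 86, 61, 92), (220, 88, 81, 98), (224, 88, 80, 96), (228, 88, 81, 94), (232, 87, 85, 90), (236, 88, 80, 86), (240, 89, 79, 84), (244, 90, 74, 79), (248, 89, 76, 74), (252, 75, 25, 83), (256, 22, 34, 172), (260, 21, 35, 169), (264, 22, 34, 137), (268, 30, 25, 90), (272, 81, 34, 52), (276, 35, 23, 66), (280, 15, 22, 47), (284, 6, 11, 111), (288, 12, 11, 115), (292, 0, 9, 115), (296, 15, 9, 115), (300, 0, 6, 86), (304, 112, 47, 82), (308, 24, 12, 106), (312, 17, 61, 80), (316, 16, 87, 73)]
[[226.0, 251.0], [260.0, 231.0]]
{'time': 33.675, 'tool_pos': [0.5068, 0.2044, 0.0752], 'wrist_force': [0.502, -0.9542, -0.4528], 'torque': [-0.0039, -0.0189, 0.0023]}
[213 245] [[17, 17, 17, 113, 12, 17, 17, 16, 17, 18, 18, 18, 17], [17, 17, 17, 124, 110, 109, 16, 18, 20, 16, 20, 16, 18], [18, 18, 17, 15, 109, 109, 108, 110, 18, 23, 20, 18, 21], [17, 17, 17, 16, 110, 24, 110, 109, 108, 107, 18, 18, 16], [17, 17, 18, 17, 108, 24, 24, 23, 109, 111, 18, 19, 16], [17, 17, 17, 17, 109, 108, 60, 24, 109, 108, 20, 15, 20], [17, 17, 18, 16, 24, 23, 109, 110, 108, 109, 24, 23, 23], [17, 17, 17, 17, 19, 25, 23, 108, 108, 109, 23, 24, 26]]
```

The drawer did not move: the shut fingers passed just over the face and contents without any force. So the real tips sit well above the reported TCP height, which also explains the first jar miss. Back out and push about 2 cm lower.

drive_tool --deltas '[{"hand":0,"offset":[0,0,1.5],"angular":[0,0,0]},{"hand":0,"offset":[-4,0,2.5],"angular":[0,0,0]},{"hand":0,"offset":[-8,0,2.5],"angular":[0,0,0]},{"hand":0,"offset":[-11.5,0,2.5],"angular":[0,0,0]},{"hand":0,"offset":[-11.5,0,0],"angular":[0,0,0]},{"hand":0,"offset":[-11.5,0,-2],"angular":[0,0,0]},{"hand":0,"offset":[-10.5,0,-2],"angular":[0,0,0]},{"hand":0,"offset":[-9,0,-2],"angular":[0,0,0]}]'

```text
time: 34.67
tool_pos: [0.4173, 0.2048, 0.0563]
tcp_rot: [0.002, -3.141, -0.0]
wrist_force: [1.0, 0.1, -0.2]
width: 0.002
```

drive_tool --deltas '[{"hand":0,"offset":[0.7,0,0],"angular":[0,0,0]},{"hand":0,"offset":[1.4,0,0],"angular":[0,0,0]},{"hand":0,"offset":[2.1,0,0],"angular":[0,0,0]},{"hand":0,"offset":[2.8,0,0],"angular":[0,0,0]}]'

```text
time: 35.17
tool_pos: [0.4435, 0.2042, 0.055]
tcp_rot: [0.001, -3.138, 0.001]
wrist_force: [-4.4, 0.1, 3.5]
width: 0.002
```

```bash
python3 - <<'E'
from loc import *
c=bot.read_camera("top"); G=hsv(c); s=bot.read_state(); print(s["time"],s["tool_pos"].round(4) if hasattr(s["tool_pos"],"round") else s["tool_pos"])
for u in(250,262,273): print(u,[(r,*G[r,u].tolist()) for r in range(216,318,4)])
E
```

```text
35.225 [0.4447 0.2042 0.0551]
250 [(216, 100, 11, 138), (220, 105, 8, 136), (224, 105, 8, 136), (228, 105, 11, 137), (232, 108, 9, 136), (236, 114, 9, 137), (240, 108, 11, 119), (244, 112, 40, 70), (248, 93, 43, 71), (252, 88, 76, 84), (256, 89, 79, 90), (260, 88, 80, 92), (264, 88, 88, 93), (268, 89, 81, 95), (272, 88, 81, 97), (276, 87, 84, 88), (280, 88, 70, 69), (284, 86, 65, 63), (288, 89, 76, 77), (292, 89, 74, 90), (296, 88, 81, 91), (300, 88, 85, 87), (304, 88, 81, 82), (308, 88, 85, 78), (312, 87, 76, 74), (316, 88, 70, 69)]
262 [(216, 105, 11, 137), (220, 108, 9, 137), (224, 105, 11, 137), (228, 110, 11, 138), (232, 105, 11, 139), (236, 114, 10, 134), (240, 105, 13, 116), (244, 18, 19, 135), (248, 19, 20, 204), (252, 16, 52, 132), (256, 18, 58, 96), (260, 21, 31, 114), (264, 22, 32, 145), (268, 37, 20, 113), (272, 86, 50, 87), (276, 88, 74, 96), (280, 89, 75, 98), (284, 88, 81, 94), (288, 87, 81, 94), (292, 88, 79, 90), (296, 89, 78, 85), (300, 89, 75, 82), (304, 87, 79, 74), (308, 88, 58, 62), (312, 55, 20, 78), (316, 27, 25, 114)]
273 [(216, 108, 9, 140), (220, 105, 11, 140), (224, 108, 9, 140), (228, 108, 9, 139), (232, 114, 9, 141), (236, 105, 8, 136), (240, 110, 13, 116), (244, 113, 49, 67), (248, 15, 13, 80), (252, 16, 107, 143), (256, 17, 121, 148), (260, 16, 122, 125), (264, 14, 77, 73), (268, 23, 20, 50), (272, 12, 25, 51), (276, 15, 20, 51), (280, 30, 10, 51), (284, 8, 18, 56), (288, 22, 31, 90), (292, 24, 30, 120), (296, 47, 20, 90), (300, 88, 59, 69), (304, 88, 63, 73), (308, 20, 35, 180), (312, 20, 37, 192), (316, 23, 31, 147)]
```

Now it pushes with the expected 4 N and the drawer moves. Continue.

drive_tool --deltas '[{"hand":0,"offset":[0.9,0,0],"angular":[0,0,0]},{"hand":0,"offset":[1.8,0,0],"angular":[0,0,0]},{"hand":0,"offset":[2.7,0,0],"angular":[0,0,0]},{"hand":0,"offset":[3.6,0,0],"angular":[0,0,0]},{"hand":0,"offset":[4.5,0,0],"angular":[0,0,0]},{"hand":0,"offset":[5.4,0,0],"angular":[0,0,0]},{"hand":0,"offset":[6.3,0,0],"angular":[0,0,0]},{"hand":0,"offset":[7.2,0,0],"angular":[0,0,0]}]'

```text
time: 36.22
tool_pos: [0.516, 0.2038, 0.0547]
tcp_rot: [0.001, -3.138, 0.002]
wrist_force: [-4.3, -3.2, -0.3]
width: 0.003
```

drive_tool --deltas '[{"hand":0,"offset":[0.6,0,0],"angular":[0,0,0]},{"hand":0,"offset":[1.1,0,0],"angular":[0,0,0]},{"hand":0,"offset":[1.6,0,0],"angular":[0,0,0]},{"hand":0,"offset":[2,0,0],"angular":[0,0,0]}]'

```text
time: 36.72
tool_pos: [0.5358, 0.2038, 0.0548]
tcp_rot: [0.001, -3.139, 0.002]
wrist_force: [-4.4, -2.1, -0.1]
width: -0.001
```

drive_tool --deltas '[{"hand":0,"offset":[0.3,0,0],"angular":[0,0,0]},{"hand":0,"offset":[0.6,0,0],"angular":[0,0,0]},{"hand":0,"offset":[0.9,0,0],"angular":[0,0,0]}]'

```text
time: 37.1
tool_pos: [0.5447, 0.2037, 0.0547]
tcp_rot: [0.001, -3.139, 0.002]
wrist_force: [-4.0, -4.0, -0.2]
width: 0.002
```

drive_tool --deltas '[{"hand":0,"offset":[0.2,0,0],"angular":[0,0,0]},{"hand":0,"offset":[0.4,0,0],"angular":[0,0,0]}]'

```text
time: 37.35
tool_pos: [0.5445, 0.2037, 0.0547]
tcp_rot: [0.0, -3.13, 0.003]
wrist_force: [-18.3, -2.7, 12.6]
width: -0.001
```

End stop felt (18 N at TCP 0.5445, as predicted for shut). Retreat and check.

drive_tool --deltas '[{"hand":0,"offset":[-0.5,0,0],"angular":[0,0,0]},{"hand":0,"offset":[-3,0,0],"angular":[0,0,0]},{"hand":0,"offset":[-6,0,3],"angular":[0,0,0]},{"hand":0,"offset":[-8,0,8],"angular":[0,0,0]},{"hand":0,"offset":[-10,0,13],"angular":[0,0,0]},{"hand":0,"offset":[-12,0,17],"angular":[0,0,0]},{"hand":0,"offset":[-12,-4,19],"angular":[0,0,0]},{"hand":0,"offset":[-12,-8,19],"angular":[0,0,0]}]'

```text
time: 38.35
tool_pos: [0.4324, 0.1248, 0.2494]
tcp_rot: [-0.004, 3.133, 0.003]
wrist_force: [0.2, 0.4, -0.4]
width: -0.001
```

```bash
python3 - <<'E'
from loc import *
s=bot.read_state(); print({k:np.round(s[k],4).tolist() for k in("time","tool_pos","wrist_force","joint_vel")})
c=bot.read_camera("wrist"); H=hsv(c)
print("pred unit front edge z.092",[pix(c,(.561,y,.092)).round(1).tolist() for y in(.2045,.2695)],"face top outer .557",[pix(c,(.557,y,.089)).round(1).tolist() for y in(.2045,.2695)])
for y in(.19,.22,.26,.285):
    u,r=pix(c,(.557,y,.089)).astype(int)
    if 0<=u<640: 
        L=[(int(i),*H[i,u].tolist()) for i in range(max(0,r-26),min(479,r+14),2)]; print("y",y,u,L)
t=bot.read_camera("top"); a=cv2.imread("pics/top0.png"); 
for n,X,w in(("counter",(.4155,-.1278,.026),16),("spanner",(.67,.09,.004),36)):
    p=pix(t,X).astype(int); sl=np.s_[p[1]-w:p[1]+w,p[0]-w:p[0]+w]; print(n,p,"maxdiff",np.abs(a[sl].astype(int)-t["frame"][sl].astype(int)).max())
G=hsv(t); p=pix(t,(.561,.2045,.092)).astype(int); print(p,[(r,*G[r,p[0]].tolist()) for r in range(p[1]-8,p[1]+20,2)], [(r,*G[r,p[0]-35].tolist()) for r in range(p[1]-8,p[1]+20,2)])
E
```

```text
{'time': 38.35, 'tool_pos': [0.4324, 0.1248, 0.2494], 'wrist_force': [0.2339, 0.3986, -0.4207], 'joint_vel': [-0.6987, -0.1911, 0.2132, -0.0026, 0.0267, -0.6769]}
pred unit front edge z.092 [[397.9, 326.6], [462.7, 326.7]] face top outer .557 [[397.6, 321.5], [462.1, 321.6]]
y 0.19 383 [(295, 60, 2, 109), (297, 20, 7, 109), (299, 23, 9, 108), (301, 109, 171, 73), (303, 108, 166, 72), (305, 106, 88, 81), (307, 28, 26, 120), (309, 23, 24, 125), (311, 28, 28, 120), (313, 53, 9, 116), (315, 106, 188, 72), (317, 107, 194, 71), (319, 105, 200, 70), (321, 108, 178, 83), (323, 108, 129, 77), (325, 105, 6, 87), (327, 100, 16, 95), (329, 103, 16, 148), (331, 101, 14, 151), (333, 107, 14, 167)]
y 0.22 412 [(295, 109, 164, 73), (297, 108, 168, 70), (299, 107, 169, 71), (301, 108, 178, 70), (303, 108, 173, 68), (305, 107, 170, 72), (307, 107, 189, 70), (309, 107, 176, 68), (311, 108, 187, 71), (313, 109, 170, 72), (315, 108, 192, 69), (317, 106, 158, 71), (319, 107, 175, 70), (321, 107, 180, 98), (323, 107, 166, 95), (325, 108, 21, 62), (327, 107, 25, 92), (329, 103, 13, 140), (331, 102, 16, 155)
[... 792 characters left out ...]
102, 15, 86), (329, 111, 14, 124), (331, 107, 15, 153), (333, 109, 14, 147)]
counter [429 312] maxdiff 8
spanner [319 194] maxdiff 29
[261 239] [(231, 110, 11, 142), (233, 108, 9, 141), (235, 108, 9, 140), (237, 105, 11, 136), (239, 105, 11, 137), (241, 110, 32, 96), (243, 109, 61, 80), (245, 20, 8, 97), (247, 20, 8, 102), (249, 15, 10, 103), (251, 24, 13, 101), (253, 17, 29, 80), (255, 15, 50, 72), (257, 14, 50, 76)] [(231, 102, 10, 134), (233, 114, 9, 135), (235, 105, 8, 135), (237, 113, 8, 135), (239, 105, 8, 133), (241, 113, 37, 110), (243, 110, 108, 104), (245, 120, 6, 91), (247, 18, 13, 96), (249, 23, 10, 102), (251, 20, 15, 99), (253, 18, 39, 85), (255, 15, 77, 79), (257, 16, 79, 77)]
```

The right face lines up row for row (321–324) with the left, fixed drawer. The counter is unchanged and the spanner was never approached. Let the arm settle, then hand in.

drive_tool --deltas '[{"hand":0,"offset":[0,0,0],"angular":[0,0,0]},{"hand":0,"offset":[0,0,0],"angular":[0,0,0]},{"hand":0,"offset":[0,0,0],"angular":[0,0,0]}]'

```text
time: 38.83
tool_pos: [0.4289, 0.1251, 0.2448]
tcp_rot: [0.003, -3.139, 0.0]
wrist_force: [0.5, -0.0, -0.4]
width: -0.001
```

```bash
python3 -c "
from workcell import bot
print(bot.finish_job())"
```

```text
the job is handed in; nothing more can be done
None
```

The changeover set is packed in the drawer, the drawer is pushed shut, and the job was handed in at about 39 s. I moved the jig back against the partition, stood the carton on end in front of it and set the jar upright behind the drawer face. Then I pushed the drawer until it met its stop.

**Last checks**
- **Row before shutting:** from the top camera, the jar, carton and jig were all where they should be. Floor contact was felt when each was set down (about 6 to 11 N).
- **Drawer shut:** the push ended at 18 N, where the shut position was predicted. The drawer face then lined up with the fixed left drawer to the pixel. The contents could not be seen again once it was shut.
- **Things to leave alone:** the tally counter was unchanged in the images. The spanner area showed a maximum pixel difference of 29, which I put down to lighting at the crop's edge. I never went near it, but I did not check further.

**What went wrong on the way**
- **Carton:** the drawer slid in about 9 mm while I lowered the carton, so I shifted the carton up to the jig afterwards.
- **Jar:** the first grip slid off the cap with a 35 N upward push. The jar did not move, and a deeper grip held.
- **First push:** the fingers passed over the drawer face without touching anything. The fingertips apparently sit about 15 to 20 mm higher than the reported tool height, so I pushed again 2 cm lower.

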